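# Build up the tooling on a moulder arbor

### The job

Build up the tooling on the upright spindle-moulder arbor in its round assembly stand. From the bottom: the tallest of the three plain spacer rings, then the ball-bearing guide ring, then the toothed grooving cutter with its hub upwards, and last the thinnest spacer ring, each fully down and flat on the one below. Leave the middle-height spacer ring where it lies, and let go of everything.

Things in the scene. Friction and masses are not known exactly. Their poses are not given: they have to be found in the camera images.
- arbor_seat (a point): Fixed stand: grey round foot 110 mm across, cone, steel flange 48 mm across, then the upright steel arbor, 30 mm across. This point is on the arbor's axis on top of the flange, 45 mm above the bench: the first part rests here. The arbor rises 79 mm above it, its last 8 mm tapering to 19 mm across. A small clamp lever lies below the flange (under 33 mm high, 60 mm from the axis). z is up.
- tall_centre (a point): Tallest of three plain steel spacer rings: 30 mm high, 52 mm outside, 34 mm bore. The point is on the axis, half-way up (15 mm over its underside); z is the ring's axis. Lies flat on the bench at the start. Grip it across the outside.
- middle_centre (a point): Middle spacer ring: 20 mm high, 52 mm outside, 34 mm bore; not needed, it stays where it lies. The point is on the axis, half-way up (10 mm).
- short_centre (a point): Thinnest spacer ring: 10 mm high, 52 mm outside, 34 mm bore. The point is on the axis, half-way up (5 mm). Grip it across the outside with the finger ends.
- bearing_centre (a point): Ball-bearing guide ring, one rigid piece: steel outer race 66 mm across (from 2 to 12 mm above its underside), a black seal, and an inner sleeve 48 mm across, 14 mm high overall, 34 mm bore. The point is on the axis, half-way up (7 mm). Lies flat; grip it across the outer race.
- cutter_centre (a point): Grooving cutter: dark steel disc 110 mm across its four teeth, 2 to 8 mm above the underside (teeth 1 to 9 mm), with a hub 50 mm across and 18 mm high overall standing up from it, 34 mm bore. The point is on the axis, half-way up (9 mm). Lies hub up at the start; grip it across the hub, above the disc: 9 mm of hub show above the teeth.
Not all that is in view belongs to the job. Leave any green or turquoise look-alike of the part that bears short_centre alone.

How it is judged:
By the outcome, as a careful person would: the job done as asked, in the order asked, and still so for the second after the job is handed in, with the robot touching nothing.
It also fails if it takes over 109 s, if anything falls off the work surface, if the arm or the gripper's body presses on something with over 40 N, if the wrist force passes 120 N, or if a joint passes its speed limit or range.

### The arm

A 6-joint arm with a two-finger parallel gripper is mounted at the origin on the work surface. World frame = base frame: x ahead of the robot, y to its left, z up, the work surface at z = 0. Lengths are in m, angles in rad, forces in N, time in s.
With the tool pointing down it reaches from about 0.325 to 0.925 m from the base axis. Payload 3.1 kg.
Tool frame: the origin (TCP) lies midway between the tips of the shut fingers; the grasp point (between the pads) lies 19 mm behind it (arm.grasp_offset is the z of the grasp point in the tool frame, in m); z points along the fingers, x is the direction in which the jaws open and shut, and the axes are right-handed (so a half turn about z gives the same grasp; the last joint's range is limited). The gripper opens to 85 mm and grips with 20 to 120 N. Pads are 22 mm wide; open, the fingers measure 114 mm over their backs; the gripper's body (76 mm by 85 mm) begins 54 mm behind the grasp point. The pads swing forward as they close: fully open they stand 13 mm farther back than shut.
Start: joints at [1.169, 0.217, 1.613, -0, 1.311, -0.112], TCP at [0.179, 0.599, 0.231] pointing down, gripper open.
Joint ranges: [-2.75, 2.75], [-0.78, 2.1], [0.31, 2.55], [-1.13, 4.27], [0.13, 2.63], [-2.58, 2.58]. Speed limits (rad/s): [2.79, 2.79, 3.14, 3.14, 3.14, 3.14].

### API

Orientations are given as a unit quaternion [x, y, z, w].
In Python, from rig import arm gives the robot as it stands.
- The arm moves only by the shell command python3 -m creep 'ROWS' [FORCE]. ROWS is JSON, a list of rows, each an object of numbers: "hand": the gripper's target within -1 to 1 (fully open at 1, half-way at 0, shut at -1); "tx", "ty", "tz": the shift along the tool's x, y, z in mm; "rx", "ry", "rz": the turn, a rotation vector about the tool's x, y, z in degrees. A call has 1 to 12 rows; each row shifts and turns the commanded pose from where the row before left it, along the tool's axes as they then stand; what a row does not reach is not made up. A row lasts 1/10 s, in which the tool goes at most 50 mm and 8.59 degrees, less where a joint would pass 70% of its speed; a pose out of reach is approached as far as the arm can. A call is refused whole if a number of a shift passes 50 or a number of a turn 8.59, either way. A call with a gripper value outside its range is refused whole. The fingers move at their own pace and stop on an object; FORCE is the grip in N (left out, the last holds). Time passes only in rows, so rows that do not move let the fingers close. It gives the time, the measured TCP pose, the force and the opening at its end, in the units of the state.
- arm.get_state(): the state, without advancing time (a new reading comes with each control period).
- arm.snapshot(name): name is "scene" or "top"; returns a dict with "img" (384x512x3 uint8, red, green, blue), "depth" (384x512 float32, m along the optical axis (not along the pixel's ray), 0 where there is no reading), "mtx" (3x3 intrinsics, pixels), "T" (4x4, takes a point from camera to world coordinates). Camera axes: x right, y up, looking along -z (the intrinsics and any distortion apply to the point x, -y, -z); pixel columns grow to the right and rows downward; lengths in m; the calibration is good to about 2 mm. A picture is of the moment at which its call begins.
- arm.hand_in(): hands the job in, once; it reports no verdict.
Trained networks look in a picture, given as the dict that the camera call returned (one of the last four; its "shot" number tells which), for a name from the list of things; names that differ only in an ending like _2 or _b are one class to them, and where a whole thing is asked for, a point or a joint stands for the part that bears it (a point fixed in the world has none). Each returns a list of dicts, best first, with "p" (0 to 1); they miss things now and then, are a little off and sometimes report something else, mostly with a low value. They report only what shows in the picture. A call takes as long as a camera call. They do not tell look-alikes from the thing itself.
- arm.boxes_of(name, picture): "location" ([column, row] in pixels, amid what is visible of it).
- arm.silhouettes(name, picture): "mask" (384x512 bool, what is visible of it) and "location" ([column, row] in pixels, amid what is visible of it).
- arm.mark_of(name, picture): "location" ([column, row] in pixels: a listed point, or the origin of a listed thing).
The state is a dict: "time": time; "joint_pos": joint angles; "joint_vel": joint speeds; "joint_efforts": joint torques, N m; "ee_pos": TCP position; "tcp_rot": TCP orientation; "ft_force": force on the tool from outside, world axes, zero at the start; "moment": the same for the moment, N m; "finger_gap": finger opening in m.
Only numpy, scipy, OpenCV 4.12 (cv2) and the standard library are available. Lean on these libraries where they do the work, as an engineer would, in place of code of your own. Each camera call takes 0.05 s, during which the arm holds its last target. There are 200 camera calls.

## Working session

There is one attempt and no reset: what is moved stays moved. The work goes in short steps, Python scripts to look and compute and a shell command to move; the robot and the scene stay as the last step left them, time stands still between calls to the robot, and variables do not carry over. Pictures are saved under pics/ and viewed, about 12 in all and at most 16, crops included, and the job is handed in when it is done.

```bash
ls; mkdir -p pics; python3 - <<'E'
from rig import arm
import cv2
for n in ("scene","top"):
    s=arm.snapshot(n); cv2.imwrite(f"pics/{n}0.png",s["img"][:,:,::-1])
    print(n,s["mtx"].tolist(),s["T"].round(3).tolist(),[k for k in s])
    for t in ("arbor_seat","tall_centre","middle_centre","short_centre","bearing_centre","cutter_centre"):
        print(t,[(round(d["p"],2),[round(float(v),1) for v in d["location"]]) for d in arm.mark_of(t,s)][:5])
print(arm.get_state(), arm.grasp_offset)
E
```

```text
pics
scene [[361.3948464705249, 0.0, 247.29830183578648], [0.0, 361.3948464705249, 194.3052113653055], [0.0, 0.0, 1.0]] [[0.851, -0.406, 0.332, 0.731], [0.525, 0.669, -0.527, -0.5], [-0.008, 0.623, 0.782, 0.734], [0.0, 0.0, 0.0, 1.0]] ['img', 'depth', 'mtx', 'T', 'shot']
arbor_seat [(0.56, [363.3, 149.9])]
tall_centre [(0.74, [276.1, 299.0])]
middle_centre [(0.81, [262.2, 200.3])]
short_centre [(0.81, [134.4, 281.4]), (0.75, [153.0, 248.8]), (0.51, [204.7, 262.5])]
bearing_centre [(0.76, [315.7, 223.4]), (0.64, [274.6, 300.3])]
cutter_centre [(0.89, [301.6, 141.9])]
top [[455.99121648050453, 0.0, 256.41421027739216], [0.0, 455.99121648050453, 191.7030069736858], [0.0, 0.0, 1.0]] [[0.016, 0.993, -0.115, 0.291], [-1.0, 0.017, 0.011, -0.03], [0.013, 0.115, 0.993, 1.217], [0.0, 0.0, 0.0, 1.0]] ['img', 'depth', 'mtx', 'T', 'shot']
arbor_seat [(0.69, [143.6, 110.8])]
tall_centre [(0.47, [325.1, 123.9])]
middle_centre [(0.75, [241.6, 183.1])]
short_centre [(0.73, [367.9, 225.7]), (0.69, [332.9, 235.4]), (0.6, [326.8, 190.0]), (0.51, [336.9, 263.2])]
bearing_centre [(0.55, [238.1, 129.5])]
cutter_centre [(0.96, [148.2, 185.2])]
{'time': 0.7, 'joint_pos': array([ 1.16878593e+00,  2.16863472e-01,  1.61334589e+00, -4.22952245e-05,
        1.31129528e+00, -1.12145324e-01]), 'joint_vel': array([-4.30722558e-04,  2.27774552e-03, -4.50441217e-04, -1.09651238e-05,
       -1.27608932e-03, -9.36956587e-04]), 'joint_efforts': array([-4.84916904e-05, -3.96721101e+01, -3.04170299e+01, -2.71843851e-05,
        5.04160453e-04,  1.03590583e-05]), 'ee_pos': array([0.17861349, 0.59897706, 0.23135126]), 'tcp_rot': array([ 8.01814356e-01,  5.97573206e-01,  4.83092764e-05, -4.52971824e-06]), 'ft_force': array([-0.28482003,  0.09081735,  0.29209943]), 'moment': array([-0.05492062, -0.01683188,  0.00543276]), 'finger_gap': 0.08505926084945242} -0.0187
```

View pics/scene0.png

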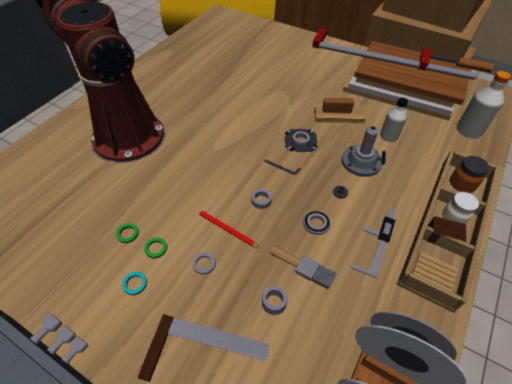

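View pics/top0.png

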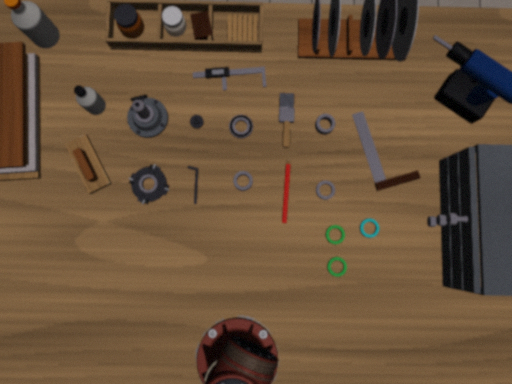

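Scene view: tall ring at (275,299), middle ring at (261,199), bearing at (317,222), cutter at (301,140), arbor at (366,150). There are four thin-ring candidates: grey (204,263), green (128,233) and (155,247), turquoise (134,283). The grey one is the part; the coloured ones are look-alikes. I'll measure everything from depth and check the grey ring in a crop.

```bash
cat > h.py <<'E'
from rig import arm
import numpy as np, cv2
from scipy.optimize import least_squares
def cloud(s):
    K=s["mtx"];d=s["depth"];v,u=np.indices(d.shape)
    p=np.stack([(u-K[0,2])/K[0,0]*d,-(v-K[1,2])/K[1,1]*d,-d],-1)
    return p@s["T"][:3,:3].T+s["T"][:3,3]
def proj(s,p):
    c=(np.asarray(p)-s["T"][:3,3])@s["T"][:3,:3]; K=s["mtx"]
    return K[0,0]*c[0]/-c[2]+K[0,2], K[1,1]*-c[1]/-c[2]+K[1,2]
def at(s,u,v,z):
    K=s["mtx"]; r=s["T"][:3,:3]@[(u-K[0,2])/K[0,0],-(v-K[1,2])/K[1,1],-1]; o=s["T"][:3,3]
    return o+r*(z-o[2])/r[2]
def annulus(s,c,zlo,zhi,ro,ri):
    """points in the height band near c: robust centre of an annulus ri..ro"""
    P=cloud(s); ok=(s["depth"]>0)&(P[...,2]>zlo)&(P[...,2]<zhi); c=np.array(c[:2],float)
    for _ in range(8):
        Q=P[ok&(np.hypot(P[...,0]-c[0],P[...,1]-c[1])<ro+.006)]
        f=lambda x:(lambda r:np.maximum(r-ro,0)+np.maximum(ri-r,0))(np.hypot(*(Q[:,:2]-x).T))
        m=least_squares(lambda x:np.r_[f(x),(x-Q[:,:2].mean(0))*.3],Q[:,:2].mean(0)).x
        c=m
    return c,len(Q),Q[:,2].mean()
E
python3 - <<'E'
from h import *
S={n:arm.snapshot(n) for n in("top","scene")}
px={"top":dict(tall=(325,124),middle=(243,181),short=(325,190),bearing=(241,126),cutter=(149,184)),
"scene":dict(tall=(275,298),middle=(261,199),short=(204,263),bearing=(317,222),cutter=(301,140))}
par=dict(tall=(.03,.026,.017),middle=(.02,.026,.017),short=(.01,.026,.017),bearing=(.013,.033,.017),cutter=(.018,.025,.017))
for n,s in S.items():
    P=cloud(s); print(n,"bench z",np.median(P[240:260,200:220,2]))
    for k,(h,ro,ri) in par.items():
        c=at(s,*px[n][k],h)
        try: r=annulus(s,c,h-.005,h+.005,ro,ri)
        except Exception as e: r=e
        print(n,k,c[:2].round(4),r)
    for t,(z0,z1,ro) in dict(arbor_shaft=(.055,.114,.015),flange=(.040,.049,.024),foot=(.002,.02,.055)).items():
        c=at(s,*dict(top=(143,108),scene=(366,140))[n],.06); 
        Q=P[(s["depth"]>0)&(P[...,2]>z0)&(P[...,2]<z1)&(np.hypot(P[...,0]-c[0],P[...,1]-c[1])<.07)]
        f=lambda x:np.hypot(*(Q[:,:2]-x).T)-ro
        print(n,t,len(Q),Q[:,2].max() if len(Q) else 0,least_squares(f,c[:2],loss="soft_l1",f_scale=.002).x.round(4), Q[:,:2].mean(0).round(4))
    for nm,p in dict(tcp=(.179,.599,.231)).items(): print(n,nm,proj(s,p))
st=S["scene"]["img"]
a=cv2.resize(st[230:300,100:300],None,fx=4,fy=4,interpolation=2)[:,:,::-1]
b=cv2.resize(st[110:180,270:420],None,fx=4,fy=4,interpolation=2)[:,:,::-1]
cv2.imwrite("pics/crop1.png",np.vstack([a,cv2.copyMakeBorder(b,0,0,0,200,0)]))
E
```

```text
top bench z 0.0001019379622361205
top tall [ 0.6139 -0.2227] (array([ 0.6183322, -0.2238193]), 163, np.float64(0.029219397816550603))
top middle [ 0.4576 -0.0064] (array([ 0.46038324, -0.00544542]), 164, np.float64(0.019492765652516272))
top short [ 0.4386 -0.2257] (array([ 0.44003723, -0.2255791 ]), 166, np.float64(0.009294696627795565))
top bearing [0.6086 0.0021] (array([0.61056391, 0.00295004]), 311, np.float64(0.012347401040652782))
top cutter [0.4455 0.2421] (array([0.44819924, 0.24487171]), 156, np.float64(0.01722547885297288))
top arbor_shaft 105 0.11390798517022138 [0.6307 0.257 ] [0.6219 0.2492]
top flange 119 0.048926325269528226 [0.6341 0.2599] [0.6239 0.2509]
top foot 697 0.019972695856501854 [0.6357 0.2594] [0.6242 0.2501]
top tcp (np.float64(-48.739423497530254), np.float64(293.13732123542104))
scene bench z 0.00038919526024638884
scene tall [ 0.6208 -0.2253] (array([ 0.61932975, -0.22501682]), 307, np.float64(0.029385078487500008))
scene middle [ 0.4648 -0.0141] (array([ 0.46077105, -0.00636974]), 183, np.float64(0.01918983870419835))
scene short [ 0.4436 -0.2289] (array([ 0.44149017, -0.22785218]), 241, np.float64(0.009533187418417395))
scene bearing [0.6122 0.    ] (array([0.61087125, 0.00177457]), 390, np.float64(0.012457907802470084))
scene cutter [0.4541 0.232 ] (array([0.44869215, 0.24430056]), 113, np.float64(0.01728389231333917))
scene arbor_shaft 206 0.11347554751707223 [0.6332 0.2308] [0.6314 0.2449]
scene flange 111 0.04897775555449446 [0.6288 0.2611] [0.6308 0.2467]
scene foot 329 0.01988189070703683 [0.6259 0.2716] [0.6217 0.2465]
scene tcp (np.float64(281.9070501419422), np.float64(-7.55775433177584))
```

View pics/crop1.png

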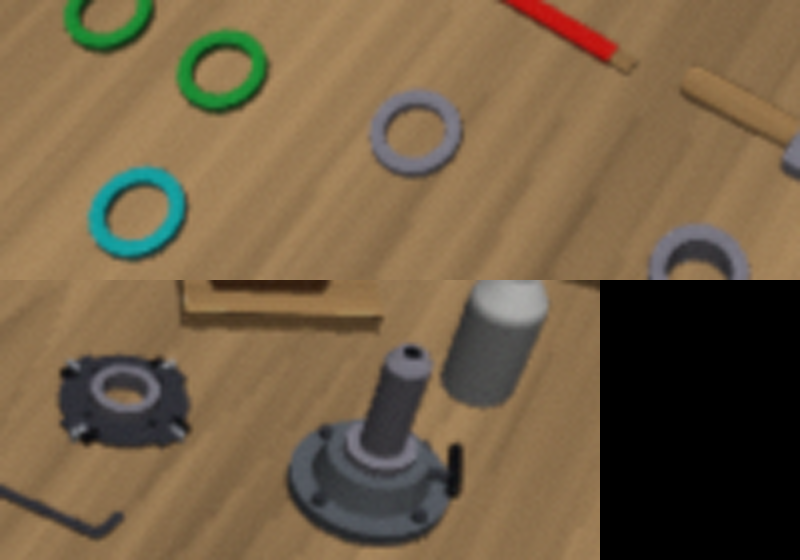

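The crop confirms it: the plain grey ring at scene (204,263) is the part; the green and turquoise ones stay. The arbor is clear, with the lever on its right. Next I'll refine the arbor axis.

```bash
python3 - <<'E'
from h import *
for n in("top","scene"):
    s=arm.snapshot(n);P=cloud(s); g=s["depth"]>0
    for nm,z0,z1,ro,ri,R in (("cap",.121,.128,.0095,0,.014),("shaft",.056,.112,.015,.015,.022),("flange",.042,.048,.024,.015,.034),("foot",.006,.014,.055,.04,.065)):
        for c in ((.626,.247),):
            c=np.array(c)
            for _ in range(10):
                Q=P[g&(P[...,2]>z0)&(P[...,2]<z1)&(np.hypot(P[...,0]-c[0],P[...,1]-c[1])<R)]
                if len(Q)<5: break
                def f(x):
                    r=np.hypot(*(Q[:,:2]-x).T); return np.maximum(r-ro,0)+np.maximum(ri-r,0)
                c=least_squares(lambda x:np.r_[f(x)*5,(x-Q[:,:2].mean(0))*(.3 if nm!="shaft" else 0)],c,loss="soft_l1",f_scale=.01).x
        print(n,nm,len(Q),c.round(4),Q.mean(0).round(4) if len(Q) else 0)
    print([(t,at(s,*m["location"],.045)[:2].round(4)) for t in("arbor_seat",) for m in arm.mark_of(t,s)])
    Q=P[g&(P[...,2]>.055)&(np.hypot(P[...,0]-.63,P[...,1]-.25)<.25)&(np.hypot(P[...,0]-.63,P[...,1]-.25)>.05)]
    if len(Q): print("tall near",Q.min(0).round(3),Q.max(0).round(3))
E
```

```text
top cap 51 [0.6295 0.2558] [0.6293 0.2563 0.1237]
top shaft 95 [0.6304 0.257 ] [0.622  0.2492 0.0856]
top flange 92 [0.6305 0.2569] [0.6232 0.2514 0.0448]
top foot 343 [0.6304 0.2571] [0.621  0.2497 0.0115]
[('arbor_seat', array([0.634 , 0.2576]))]
tall near [0.45  0.099 0.055] [0.878 0.432 0.134]
scene cap 44 [0.6311 0.2543] [0.6308 0.2539 0.1237]
scene shaft 197 [0.6299 0.2565] [0.6316 0.2446 0.0848]
scene flange 99 [0.6293 0.2561] [0.6305 0.2472 0.045 ]
scene foot 205 [0.6301 0.2558] [0.6346 0.2297 0.0119]
[('arbor_seat', array([0.6232, 0.2635]))]
tall near [0.449 0.098 0.055] [0.878 0.43  0.133]
```

Target positions: arbor (0.630, 0.256), tall (0.619, -0.224), bearing (0.611, 0.002), cutter (0.448, 0.245), short (0.441, -0.227). I'll turn the tool so that tool x points along world y and tool y along world x, then travel to the tall ring.

```bash
python3 -m creep '[{"rz":-8.3},{"rz":-8.3},{"tx":-48,"ty":26},{"tx":-48,"ty":26},{"tx":-48,"ty":26},{"tx":-48,"ty":26},{"tx":-48,"ty":26},{"tx":-48,"ty":26},{"tx":-48,"ty":26},{"tx":-48,"ty":26},{"tx":-48,"ty":26},{"tx":-48,"ty":26}]' 80
python3 -m creep '[{"tx":-48,"ty":26},{"tx":-48,"ty":26},{"tx":-48,"ty":26},{"tx":-48,"ty":26},{"tx":-48,"ty":26},{"tx":-48,"ty":26},{"tx":-48,"ty":26,"tz":40},{"tz":40},{"tz":20},{}]'
```

```text
invalid input
invalid input
```

```bash
python3 -m creep '[{"hand":1,"tx":0,"ty":0,"tz":0,"rx":0,"ry":0,"rz":-8.3}]' 80; python3 -m creep '[{"hand":1,"rz":-8.3}]'; python3 -m creep --help | head -20
```

```text
time: 1.1
ee_pos: [0.1785, 0.599, 0.2313]
tcp_rot: [0.755, 0.655, 0.0, -0.0]
ft_force: [-0.3, 0.2, -0.3]
finger_gap: 0.0855invalid input
invalid input: not JSON, or not a number
```

```bash
python3 -m creep '[{"hand":1,"tx":0,"ty":0,"tz":0,"rx":0,"ry":0,"rz":-8.1},{"hand":1,"tx":-48,"ty":26,"tz":0,"rx":0,"ry":0,"rz":0},{"hand":1,"tx":-48,"ty":26,"tz":0,"rx":0,"ry":0,"rz":0},{"hand":1,"tx":-48,"ty":26,"tz":0,"rx":0,"ry":0,"rz":0},{"hand":1,"tx":-48,"ty":26,"tz":0,"rx":0,"ry":0,"rz":0},{"hand":1,"tx":-48,"ty":26,"tz":0,"rx":0,"ry":0,"rz":0},{"hand":1,"tx":-48,"ty":26,"tz":0,"rx":0,"ry":0,"rz":0},{"hand":1,"tx":-48,"ty":26,"tz":0,"rx":0,"ry":0,"rz":0},{"hand":1,"tx":-48,"ty":26,"tz":0,"rx":0,"ry":0,"rz":0}]'
```

```text
time: 2.0
ee_pos: [0.3685, 0.2449, 0.2318]
tcp_rot: [0.708, 0.706, 0.001, 0.0]
ft_force: [0.7, -0.7, 0.3]
finger_gap: 0.0855
```

```bash
python3 -m creep '[{"hand":1,"tx":-48,"ty":26,"tz":0,"rx":0,"ry":0,"rz":0},{"hand":1,"tx":-49,"ty":26,"tz":0,"rx":0,"ry":0,"rz":0},{"hand":1,"tx":-49,"ty":26,"tz":0,"rx":0,"ry":0,"rz":0},{"hand":1,"tx":-49,"ty":26,"tz":0,"rx":0,"ry":0,"rz":0},{"hand":1,"tx":-49,"ty":26,"tz":0,"rx":0,"ry":0,"rz":0},{"hand":1,"tx":-49,"ty":26,"tz":0,"rx":0,"ry":0,"rz":0},{"hand":1,"tx":-49,"ty":26,"tz":20,"rx":0,"ry":0,"rz":0},{"hand":1,"tx":-49,"ty":26,"tz":30,"rx":0,"ry":0,"rz":0},{"hand":1,"tx":-48,"ty":24,"tz":30,"rx":0,"ry":0,"rz":0},{"hand":1,"tx":0,"ty":0,"tz":40,"rx":0,"ry":0,"rz":0},{"hand":1,"tx":0,"ty":0,"tz":0,"rx":0,"ry":0,"rz":0},{"hand":1,"tx":0,"ty":0,"tz":0,"rx":0,"ry":0,"rz":0}]'
```

```text
time: 3.2
ee_pos: [0.5686, -0.1379, 0.1252]
tcp_rot: [0.708, 0.706, -0.001, -0.002]
ft_force: [-0.2, -0.1, -0.6]
finger_gap: 0.0855
```

```bash
python3 - <<'E'
from h import *
s=arm.snapshot("scene"); st=arm.get_state(); print(st["ee_pos"],st["tcp_rot"],s["T"].shape)
u,v=map(int,proj(s,st["ee_pos"])); print(u,v)
cv2.imwrite("pics/g1.png",cv2.resize(s["img"][v-110:v+70,u-110:u+110],None,fx=3,fy=3)[:,:,::-1])
P=cloud(s); g=(s["depth"]>0)&(np.hypot(P[...,0]-st["ee_pos"][0],P[...,1]-st["ee_pos"][1])<.09)&(P[...,2]>.05)
Q=P[g]; 
for sg in(-1,1):
    q=Q[(Q[:,1]-st["ee_pos"][1])*sg>.03]; q=q[q[:,2]<np.percentile(q[:,2],8)]; print(sg,len(q),q[:,2].min(),q.mean(0))
E
```

```text
[ 0.56995428 -0.13802525  0.12708092] [7.08154274e-01 7.06057660e-01 1.94734019e-04 2.57629293e-04] (4, 4)
276 229
-1 497 0.1394737839330581 [ 0.57247989 -0.19665655  0.20437959]
1 196 0.13915076863839582 [ 0.55533982 -0.0878816   0.35404228]
```

```bash
python3 -m creep '[{"hand":1,"tx":-43,"ty":24.5,"tz":0,"rx":0,"ry":0,"rz":0},{"hand":1,"tx":-43.4,"ty":24.5,"tz":0,"rx":0,"ry":0,"rz":0},{"hand":1,"tx":0,"ty":0,"tz":40,"rx":0,"ry":0,"rz":0},{"hand":1,"tx":0,"ty":0,"tz":35,"rx":0,"ry":0,"rz":0},{"hand":1,"tx":0,"ty":0,"tz":25,"rx":0,"ry":0,"rz":0},{"hand":1,"tx":0,"ty":0,"tz":15,"rx":0,"ry":0,"rz":0},{"hand":1,"tx":0,"ty":0,"tz":0,"rx":0,"ry":0,"rz":0},{"hand":1,"tx":0,"ty":0,"tz":0,"rx":0,"ry":0,"rz":0}]'
```

```text
time: 4.05
ee_pos: [0.62, -0.2251, 0.0135]
tcp_rot: [0.708, 0.706, 0.001, 0.002]
ft_force: [0.4, 0.0, 1.4]
finger_gap: 0.0855
```

```bash
python3 - <<'E'
from h import *
s=arm.snapshot("scene"); st=arm.get_state(); print(st["ee_pos"],st["tcp_rot"])
u,v=map(int,proj(s,st["ee_pos"]))
print(annulus(s,(.6188,-.2244),.025,.035,.026,.017))
cv2.imwrite("pics/g2.png",cv2.resize(s["img"][v-80:v+40,u-80:u+80],None,fx=4,fy=4)[:,:,::-1])
E
```

```text
[ 0.62045428 -0.22545896  0.01397561] [0.70808994 0.70611844 0.0007523  0.00219782]
(array([ 0.61949002, -0.22476596]), 120, np.float64(0.029407701969516746))
```

View pics/g2.png

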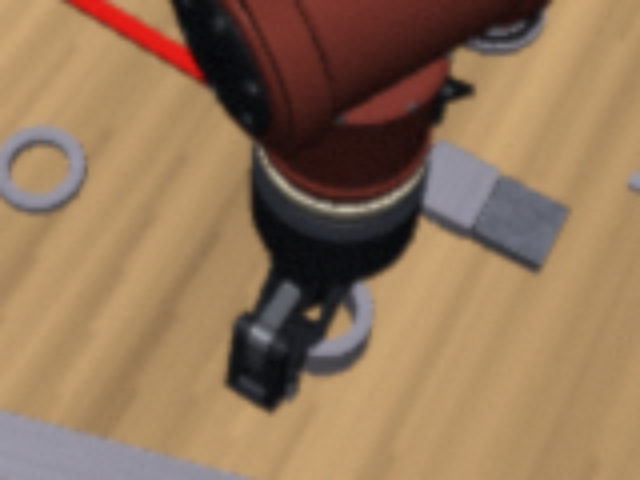

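The fingers straddle the tall ring, with its right side visible at (335,330) in the crop. Closing.

```bash
python3 -m creep '[{"hand":-1,"tx":0,"ty":-1,"tz":1,"rx":0,"ry":0,"rz":0},{"hand":-1,"tx":0,"ty":0,"tz":0,"rx":0,"ry":0,"rz":0},{"hand":-1,"tx":0,"ty":0,"tz":0,"rx":0,"ry":0,"rz":0},{"hand":-1,"tx":0,"ty":0,"tz":0,"rx":0,"ry":0,"rz":0},{"hand":-1,"tx":0,"ty":0,"tz":0,"rx":0,"ry":0,"rz":0},{"hand":-1,"tx":0,"ty":0,"tz":0,"rx":0,"ry":0,"rz":0},{"hand":-1,"tx":0,"ty":0,"tz":0,"rx":0,"ry":0,"rz":0},{"hand":-1,"tx":0,"ty":0,"tz":0,"rx":0,"ry":0,"rz":0}]' 90
```

```text
time: 4.9
ee_pos: [0.6187, -0.2256, 0.0121]
tcp_rot: [0.708, 0.706, 0.001, 0.001]
ft_force: [-0.4, -0.4, 5.6]
finger_gap: 0.0486
```

```bash
python3 -m creep '[{"hand":-1,"tx":0,"ty":0,"tz":-10,"rx":0,"ry":0,"rz":0},{"hand":-1,"tx":0,"ty":0,"tz":-40,"rx":0,"ry":0,"rz":0},{"hand":-1,"tx":0,"ty":0,"tz":-48,"rx":0,"ry":0,"rz":0},{"hand":-1,"tx":0,"ty":0,"tz":-48,"rx":0,"ry":0,"rz":0},{"hand":-1,"tx":0,"ty":0,"tz":-48,"rx":0,"ry":0,"rz":0},{"hand":-1,"tx":0,"ty":0,"tz":0,"rx":0,"ry":0,"rz":0},{"hand":-1,"tx":0,"ty":0,"tz":0,"rx":0,"ry":0,"rz":0}]'
python3 - <<'E'
from h import *
s=arm.snapshot("scene"); st=arm.get_state(); e=st["ee_pos"];print(e,st["tcp_rot"],st["ft_force"],st["finger_gap"])
u,v=map(int,proj(s,e))
P=cloud(s); 
for dz in (-.02,-.015,-.01,-.005,0,.005,.01,.015,.02):
    g=(s["depth"]>0)&(np.hypot(P[...,0]-e[0],P[...,1]-e[1])<.04)&(abs(P[...,2]-e[2]-dz)<.0025); Q=P[g]; print(dz,len(Q),Q.mean(0).round(4) if len(Q) else 0, (np.ptp(Q,0).round(3) if len(Q) else 0))
cv2.imwrite("pics/g3.png",cv2.resize(s["img"][v-70:v+50,u-80:u+80],None,fx=4,fy=4)[:,:,::-1])
E
```

```text
time: 5.6
ee_pos: [0.6176, -0.2251, 0.2056]
tcp_rot: [0.708, 0.706, 0.0, 0.001]
ft_force: [-0.9, -0.3, -4.8]
finger_gap: 0.0483
[ 0.61602958 -0.22437501  0.20264996] [ 7.08356595e-01  7.05853046e-01 -5.39255657e-04 -1.45611978e-03] [-0.29444311  0.38427206 -4.04103404] 0.04820223874005279
-0.02 0 0 0
-0.015 0 0 0
-0.01 5 [ 0.6308 -0.238   0.1943] [0.018 0.042 0.001]
-0.005 40 [ 0.6317 -0.2324  0.1979] [0.042 0.042 0.005]
0 34 [ 0.6308 -0.2324  0.2024] [0.043 0.042 0.005]
0.005 35 [ 0.633  -0.2348  0.2079] [0.043 0.041 0.005]
0.01 38 [ 0.6314 -0.233   0.2129] [0.042 0.048 0.005]
0.015 46 [ 0.6327 -0.2364  0.2178] [0.034 0.065 0.005]
0.02 195 [ 0.6335 -0.2267  0.2231] [0.041 0.066 0.005]
```

View pics/g3.png

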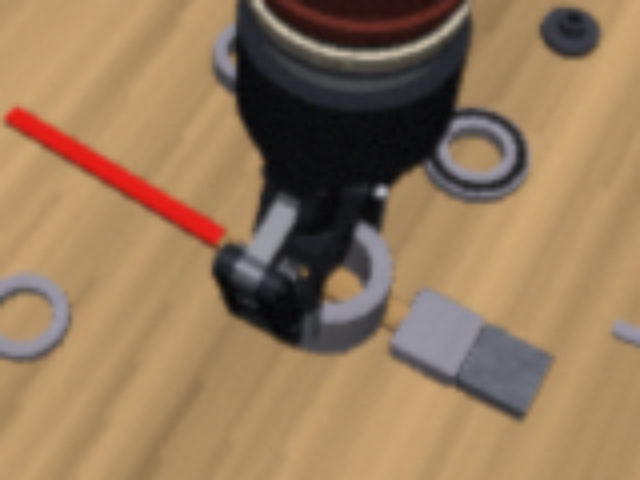

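The tall ring is lifted, at about (350,300) in the crop. The gap reads 48 mm, so I'll check its centre in the hand by fitting its outer wall.

```bash
cat >> h.py <<'E'
def held(s,e,dz0,dz1,R,top=None,ro=None,ri=.017):
    """fit of a vertical cylinder wall radius R (scene view) in the height band about the TCP"""
    P=cloud(s); m=(s["depth"]>0)&(abs(P[...,2]-e[2]-(dz0+dz1)/2)<(dz1-dz0)/2)
    m&=(np.hypot(P[...,0]-e[0],P[...,1]-e[1])<R+.008)
    Q=P[m]; hsv=cv2.cvtColor(s["img"],cv2.COLOR_RGB2HSV)[m]; q=Q[hsv[:,2]>85] # steel, not the black fingers
    c=least_squares(lambda x:np.hypot(*(q[:,:2]-x).T)-R,e[:2]+[.0,0],loss="soft_l1",f_scale=.001)
    return c.x.round(4),len(q),np.abs(c.fun).mean().round(4)
E
python3 - <<'E'
from h import *
s=arm.snapshot("scene"); e=arm.get_state()["ee_pos"]; print(e)
print(held(s,e,-.011,.014,.026),held(s,e,-.009,.008,.026))
t=arm.snapshot("top"); P=cloud(t)
print(annulus(t,e,e[2]+.012,e[2]+.023,.026,.017), annulus(s,e,e[2]+.014,e[2]+.021,.026,.017))
E
```

```text
[ 0.61519201 -0.22396446  0.20092805]
(array([ 0.6158, -0.2275]), 42, np.float64(0.0028)) (array([ 0.6157, -0.2277]), 34, np.float64(0.0026))h.py:20: RuntimeWarning: Mean of empty slice.
  m=least_squares(lambda x:np.r_[f(x),(x-Q[:,:2].mean(0))*.3],Q[:,:2].mean(0)).x
  ret = um.true_divide(
Traceback (most recent call last):
  File "h.py", line 20, in annulus
    m=least_squares(lambda x:np.r_[f(x),(x-Q[:,:2].mean(0))*.3],Q[:,:2].mean(0)).x
      ~~~~~~~~~~~~~^^^^^^^^^^^^^^^^^^^^^^^^^^^^^^^^^^^^^^^^^^^^^^^^^^^^^^^^^^^^^
ValueError: Initial guess is outside of provided bounds
```

```bash
python3 -m creep '[{"hand":-1,"tx":48,"ty":1.2,"tz":0,"rx":0,"ry":0,"rz":0},{"hand":-1,"tx":48,"ty":1.2,"tz":0,"rx":0,"ry":0,"rz":0},{"hand":-1,"tx":48,"ty":1.2,"tz":0,"rx":0,"ry":0,"rz":0},{"hand":-1,"tx":48,"ty":1.2,"tz":0,"rx":0,"ry":0,"rz":0},{"hand":-1,"tx":48,"ty":1.2,"tz":0,"rx":0,"ry":0,"rz":0},{"hand":-1,"tx":48,"ty":1.2,"tz":0,"rx":0,"ry":0,"rz":0},{"hand":-1,"tx":48,"ty":1.2,"tz":0,"rx":0,"ry":0,"rz":0},{"hand":-1,"tx":48,"ty":1.2,"tz":0,"rx":0,"ry":0,"rz":0},{"hand":-1,"tx":48,"ty":1.2,"tz":0,"rx":0,"ry":0,"rz":0},{"hand":-1,"tx":48,"ty":1.2,"tz":0,"rx":0,"ry":0,"rz":0},{"hand":-1,"tx":0,"ty":0,"tz":0,"rx":0,"ry":0,"rz":0},{"hand":-1,"tx":0,"ty":0,"tz":0,"rx":0,"ry":0,"rz":0}]'
python3 -m creep '[{"hand":-1,"tx":0,"ty":0,"tz":0,"rx":0,"ry":0,"rz":0},{"hand":-1,"tx":0,"ty":0,"tz":0,"rx":0,"ry":0,"rz":0},{"hand":-1,"tx":0,"ty":0,"tz":0,"rx":0,"ry":0,"rz":0}]'
```

```text
time: 6.95
ee_pos: [0.629, 0.2559, 0.2005]
tcp_rot: [0.707, 0.707, -0.003, -0.001]
ft_force: [0.3, -0.0, -3.2]
finger_gap: 0.0487
time: 7.25
ee_pos: [0.6311, 0.2535, 0.2037]
tcp_rot: [0.709, 0.705, -0.0, -0.0]
ft_force: [0.4, -0.1, -2.4]
finger_gap: 0.0481
```

```bash
python3 - <<'E'
from h import *
s=arm.snapshot("scene"); e=arm.get_state()["ee_pos"]; print(e)
print(held(s,e,-.011,.014,.026),held(s,e,-.009,.008,.026))
u,v=map(int,proj(s,e))
cv2.imwrite("pics/g4.png",cv2.resize(s["img"][max(v-50,0):v+90,u-80:u+80],None,fx=4,fy=4)[:,:,::-1])
E
```

```text
[0.63121742 0.2536427  0.20402164]
(array([0.6318, 0.2521]), 10, np.float64(0.0013)) (array([0.6307, 0.2475]), 5, np.float64(0.0019))
```

View pics/g4.png

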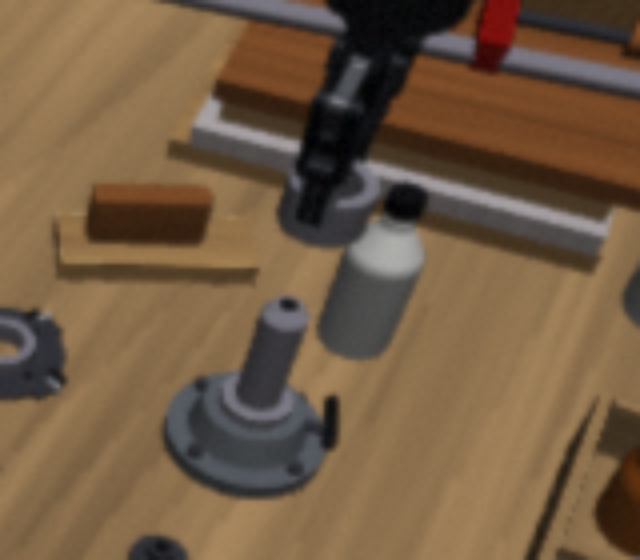

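```bash
python3 - <<'E'
from h import *
for n in("scene","top","scene"):
    e=arm.get_state()["ee_pos"]; s=arm.snapshot(n); e2=arm.get_state()["ee_pos"]; print(n,e.round(4),e2.round(4),np.round(proj(s,e),1))
    for f in(arm.mark_of,arm.boxes_of):
        for m in f("tall_centre",s)[:3]: print(round(m["p"],2),np.round(m["location"],1),at(s,*m["location"],e[2]+.003).round(4))
    P=cloud(s); m=(s["depth"]>0)&(np.hypot(P[...,0]-e[0],P[...,1]-e[1])<.05)&(P[...,2]>.15)&(P[...,2]<.228)
    ring=m&(s["img"].max(-1)>80)
    v,u=np.nonzero(ring); print("px ring",u.min(),u.max(),v.min(),v.max(),len(u)); Q=P[ring]
    print(Q.min(0).round(4),Q.max(0).round(4))
    if n=="scene":
      T=Q[(Q[:,2]>e[2]+.015)&(Q[:,2]<e[2]+.022)]; print("rim",len(T),T.min(0).round(4),T.max(0).round(4),T[:,2].mean())
E
```

```text
scene [0.6312 0.2536 0.204 ] [0.6313 0.2539 0.2042] [382.  102.6]
0.78 [385.5 103.2] [0.6395 0.2513 0.207 ]
0.75 [387.5 104. ] [0.6444 0.2508 0.207 ]
px ring 370 395 92 113 80
[0.6074 0.227  0.1917] [0.6578 0.2812 0.2241]
rim 60 [0.6096 0.2299 0.22  ] [0.6568 0.2812 0.2241] 0.22175922066834644
top [0.6313 0.2543 0.2044] [0.6313 0.2545 0.2044] [129.1  92.6]
0.41 [127.3  90.8] [0.6344 0.2577 0.2074]
0.61 [136.9  97.3] [0.6196 0.2352 0.2074]
px ring 132 136 93 98 21
[0.6124 0.2328 0.2184] [0.6259 0.2429 0.2257]
scene [0.6312 0.2548 0.2044] [0.6311 0.2549 0.2043] [382.1 102.2]
0.59 [385.1 100.7] [0.6358 0.2594 0.2074]
0.53 [386.8 103.3] [0.6423 0.252  0.2074]
px ring 372 395 92 113 85
[0.6075 0.2279 0.1916] [0.6579 0.2838 0.2241]
rim 66 [0.6075 0.2298 0.2202] [0.6567 0.2764 0.2241] 0.22224816942049305
```

```bash
python3 -m creep '[{"hand":-1,"tx":1.5,"ty":-2.3,"tz":0,"rx":0,"ry":0,"rz":0},{"hand":-1,"tx":0,"ty":0,"tz":25,"rx":0,"ry":0,"rz":0},{"hand":-1,"tx":0,"ty":0,"tz":25,"rx":0,"ry":0,"rz":0},{"hand":-1,"tx":0,"ty":0,"tz":10,"rx":0,"ry":0,"rz":0},{"hand":-1,"tx":0,"ty":0,"tz":10,"rx":0,"ry":0,"rz":0},{"hand":-1,"tx":0,"ty":0,"tz":8,"rx":0,"ry":0,"rz":0},{"hand":-1,"tx":0,"ty":0,"tz":0,"rx":0,"ry":0,"rz":0},{"hand":-1,"tx":0,"ty":0,"tz":0,"rx":0,"ry":0,"rz":0}]'
python3 - <<'E'
from h import *
s=arm.snapshot("scene"); e=arm.get_state()["ee_pos"]; print(e)
u,v=map(int,proj(s,e))
cv2.imwrite("pics/g5.png",cv2.resize(s["img"][max(v-50,0):v+70,u-80:u+80],None,fx=5,fy=5,interpolation=2)[:,:,::-1])
E
```

```text
time: 8.55
ee_pos: [0.6293, 0.2567, 0.1269]
tcp_rot: [0.708, 0.706, 0.001, 0.0]
ft_force: [0.4, 1.4, -1.4]
finger_gap: 0.0484
[0.62958981 0.25675679 0.1273705 ]
```

View pics/g5.png

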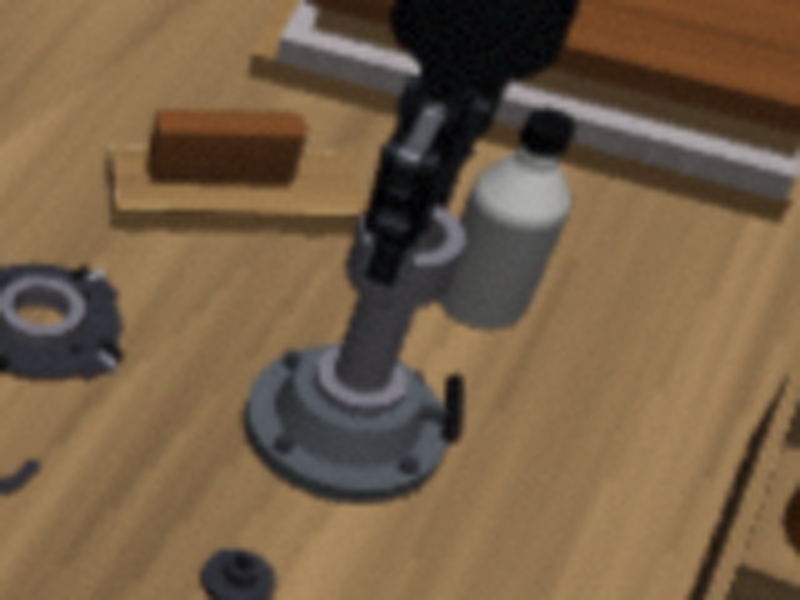

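The ring is on the arbor, low force. Continuing down.

```bash
python3 -m creep '[{"hand":-1,"tx":0,"ty":0,"tz":12,"rx":0,"ry":0,"rz":0},{"hand":-1,"tx":0,"ty":0,"tz":12,"rx":0,"ry":0,"rz":0},{"hand":-1,"tx":0,"ty":0,"tz":12,"rx":0,"ry":0,"rz":0},{"hand":-1,"tx":0,"ty":0,"tz":12,"rx":0,"ry":0,"rz":0},{"hand":-1,"tx":0,"ty":0,"tz":10,"rx":0,"ry":0,"rz":0},{"hand":-1,"tx":0,"ty":0,"tz":5,"rx":0,"ry":0,"rz":0},{"hand":-1,"tx":0,"ty":0,"tz":3,"rx":0,"ry":0,"rz":0},{"hand":-1,"tx":0,"ty":0,"tz":0,"rx":0,"ry":0,"rz":0},{"hand":-1,"tx":0,"ty":0,"tz":0,"rx":0,"ry":0,"rz":0}]'
```

```text
time: 9.5
ee_pos: [0.6293, 0.2566, 0.0608]
tcp_rot: [0.708, 0.706, 0.001, 0.0]
ft_force: [-0.6, 0.5, -3.5]
finger_gap: 0.0482
```

```bash
python3 -m creep '[{"hand":-1,"tx":0,"ty":0,"tz":2,"rx":0,"ry":0,"rz":0},{"hand":-1,"tx":0,"ty":0,"tz":2,"rx":0,"ry":0,"rz":0},{"hand":-1,"tx":0,"ty":0,"tz":1,"rx":0,"ry":0,"rz":0},{"hand":-1,"tx":0,"ty":0,"tz":0,"rx":0,"ry":0,"rz":0},{"hand":-1,"tx":0,"ty":0,"tz":0,"rx":0,"ry":0,"rz":0}]'
```

```text
time: 10.0
ee_pos: [0.6295, 0.2567, 0.0571]
tcp_rot: [0.708, 0.706, 0.001, 0.0]
ft_force: [-2.8, -0.9, 4.4]
finger_gap: 0.0483
```

```bash
python3 -m creep '[{"hand":1,"tx":0,"ty":0,"tz":0,"rx":0,"ry":0,"rz":0},{"hand":1,"tx":0,"ty":0,"tz":0,"rx":0,"ry":0,"rz":0},{"hand":1,"tx":0,"ty":0,"tz":0,"rx":0,"ry":0,"rz":0},{"hand":1,"tx":0,"ty":0,"tz":0,"rx":0,"ry":0,"rz":0},{"hand":1,"tx":0,"ty":0,"tz":-5,"rx":0,"ry":0,"rz":0},{"hand":1,"tx":0,"ty":0,"tz":-40,"rx":0,"ry":0,"rz":0},{"hand":1,"tx":0,"ty":0,"tz":-45,"rx":0,"ry":0,"rz":0},{"hand":1,"tx":0,"ty":0,"tz":-45,"rx":0,"ry":0,"rz":0}]'
python3 -m creep '[{"hand":1,"tx":-42.4,"ty":-3.1,"tz":-10,"rx":0,"ry":0,"rz":0},{"hand":1,"tx":-42.4,"ty":-3.1,"tz":0,"rx":0,"ry":0,"rz":0},{"hand":1,"tx":-42.4,"ty":-3.1,"tz":0,"rx":0,"ry":0,"rz":0},{"hand":1,"tx":-42.4,"ty":-3.1,"tz":0,"rx":0,"ry":0,"rz":0},{"hand":1,"tx":-42.4,"ty":-3.1,"tz":20,"rx":0,"ry":0,"rz":0},{"hand":1,"tx":-42.4,"ty":-3.1,"tz":20,"rx":0,"ry":0,"rz":0},{"hand":1,"tx":0,"ty":0,"tz":40,"rx":0,"ry":0,"rz":0},{"hand":1,"tx":0,"ty":0,"tz":40,"rx":0,"ry":0,"rz":0},{"hand":1,"tx":0,"ty":0,"tz":0,"rx":0,"ry":0,"rz":0},{"hand":1,"tx":0,"ty":0,"tz":0,"rx":0,"ry":0,"rz":0},{"hand":1,"tx":0,"ty":0,"tz":0,"rx":0,"ry":0,"rz":0},{"hand":1,"tx":0,"ty":0,"tz":0,"rx":0,"ry":0,"rz":0}]'
python3 - <<'E'
from h import *
e=arm.get_state()["ee_pos"]; print(e, arm.get_state()["tcp_rot"])
for n in("scene","top"):
    s=arm.snapshot(n)
    try: print(n,"ring",annulus(s,(.6302,.2564),.07,.08,.026,.015),"bearing",annulus(s,(.6107,.0024),.008,.018,.033,.017))
    except Exception as x: print(n,x)
E
```

```text
time: 10.8
ee_pos: [0.6283, 0.2564, 0.1912]
tcp_rot: [0.708, 0.706, -0.001, -0.0]
ft_force: [0.8, 0.3, -0.5]
finger_gap: 0.0855
time: 12.0
ee_pos: [0.6118, 0.0024, 0.0834]
tcp_rot: [0.708, 0.706, 0.002, 0.002]
ft_force: [-0.7, -0.2, 0.5]
finger_gap: 0.0853
[0.61176687 0.00235895 0.08344417] [0.70809236 0.70611412 0.00176828 0.0022205 ]
scene ring (array([0.6301047 , 0.25645279]), 141, np.float64(0.07464056210505769)) bearing (array([0.61057804, 0.00207419]), 342, np.float64(0.012268336275422015))
top Initial guess is outside of provided boundsh.py:20: RuntimeWarning: Mean of empty slice.
  m=least_squares(lambda x:np.r_[f(x),(x-Q[:,:2].mean(0))*.3],Q[:,:2].mean(0)).x
  ret = um.true_divide(
```

```bash
python3 -m creep '[{"hand":1,"tx":0,"ty":-1,"tz":30,"rx":0,"ry":0,"rz":0},{"hand":1,"tx":0,"ty":0,"tz":30,"rx":0,"ry":0,"rz":0},{"hand":1,"tx":0,"ty":0,"tz":15,"rx":0,"ry":0,"rz":0},{"hand":1,"tx":0,"ty":0,"tz":8,"rx":0,"ry":0,"rz":0},{"hand":1,"tx":0,"ty":0,"tz":0,"rx":0,"ry":0,"rz":0},{"hand":1,"tx":0,"ty":0,"tz":0,"rx":0,"ry":0,"rz":0},{"hand":1,"tx":0,"ty":0,"tz":0,"rx":0,"ry":0,"rz":0}]'
```

```text
time: 12.8
ee_pos: [0.6098, 0.002, -0.0012]
tcp_rot: [0.708, 0.706, 0.001, 0.001]
ft_force: [0.3, -0.2, -0.2]
finger_gap: 0.0855
```

```bash
python3 -m creep '[{"hand":1,"tx":0,"ty":0.7,"tz":2.5,"rx":0,"ry":0,"rz":0},{"hand":-1,"tx":0,"ty":0,"tz":0,"rx":0,"ry":0,"rz":0},{"hand":-1,"tx":0,"ty":0,"tz":0,"rx":0,"ry":0,"rz":0},{"hand":-1,"tx":0,"ty":0,"tz":0,"rx":0,"ry":0,"rz":0},{"hand":-1,"tx":0,"ty":0,"tz":0,"rx":0,"ry":0,"rz":0},{"hand":-1,"tx":0,"ty":0,"tz":0,"rx":0,"ry":0,"rz":0}]'
python3 -m creep '[{"hand":-1,"tx":0,"ty":0,"tz":-5,"rx":0,"ry":0,"rz":0},{"hand":-1,"tx":0,"ty":0,"tz":-25,"rx":0,"ry":0,"rz":0},{"hand":-1,"tx":0,"ty":0,"tz":0,"rx":0,"ry":0,"rz":0},{"hand":-1,"tx":0,"ty":0,"tz":0,"rx":0,"ry":0,"rz":0},{"hand":-1,"tx":0,"ty":0,"tz":0,"rx":0,"ry":0,"rz":0}]'
python3 - <<'E'
from h import *
s=arm.snapshot("scene"); e=arm.get_state()["ee_pos"]; print(e)
u,v=map(int,proj(s,e))
P=cloud(s); m=(s["depth"]>0)&(np.hypot(P[...,0]-e[0],P[...,1]-e[1])<.05)&(P[...,2]>.015)&(P[...,2]<e[2]+.025)&(s["img"].max(-1)>80)
Q=P[m]; print(len(Q),Q.min(0).round(4),Q.max(0).round(4),np.percentile(Q[:,2],[5,50,95]))
cv2.imwrite("pics/g6.png",cv2.resize(s["img"][max(v-50,0):v+50,u-70:u+70],None,fx=5,fy=5,interpolation=2)[:,:,::-1])
E
```

```text
time: 13.4
ee_pos: [0.6101, 0.0021, -0.0041]
tcp_rot: [0.708, 0.706, 0.001, 0.001]
ft_force: [-0.3, 0.3, 5.0]
finger_gap: 0.0619
time: 13.9
ee_pos: [0.6077, 0.0023, 0.0233]
tcp_rot: [0.708, 0.706, -0.001, -0.001]
ft_force: [-0.1, -1.4, -1.6]
finger_gap: 0.0619
[0.60755863 0.00230843 0.02311206]
127 [ 0.5989 -0.0424  0.0293] [0.6416 0.0384 0.0439] [0.03213619 0.03972823 0.0422798 ]
```

View pics/g6.png

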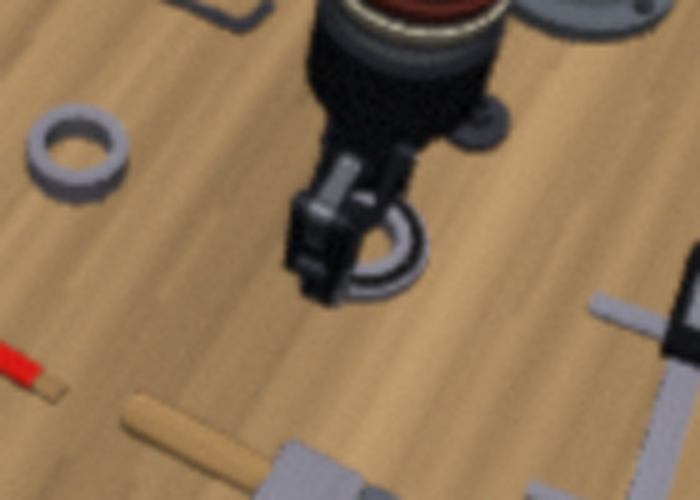

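Bearing is held flat, at (390,240) in the crop. Going to the arbor.

```bash
python3 -m creep '[{"hand":-1,"tx":0,"ty":0,"tz":-40,"rx":0,"ry":0,"rz":0},{"hand":-1,"tx":0,"ty":0,"tz":-45,"rx":0,"ry":0,"rz":0},{"hand":-1,"tx":0,"ty":0,"tz":-45,"rx":0,"ry":0,"rz":0},{"hand":-1,"tx":42.3,"ty":3.5,"tz":-15,"rx":0,"ry":0,"rz":0},{"hand":-1,"tx":42.3,"ty":3.5,"tz":0,"rx":0,"ry":0,"rz":0},{"hand":-1,"tx":42.3,"ty":3.5,"tz":0,"rx":0,"ry":0,"rz":0},{"hand":-1,"tx":42.3,"ty":3.5,"tz":0,"rx":0,"ry":0,"rz":0},{"hand":-1,"tx":42.3,"ty":3.5,"tz":0,"rx":0,"ry":0,"rz":0},{"hand":-1,"tx":42.3,"ty":3.5,"tz":0,"rx":0,"ry":0,"rz":0},{"hand":-1,"tx":0,"ty":0,"tz":10,"rx":0,"ry":0,"rz":0},{"hand":-1,"tx":0,"ty":0,"tz":0,"rx":0,"ry":0,"rz":0},{"hand":-1,"tx":0,"ty":0,"tz":0,"rx":0,"ry":0,"rz":0}]'
python3 -m creep '[{"hand":-1,"tx":0,"ty":0,"tz":0,"rx":0,"ry":0,"rz":0},{"hand":-1,"tx":0,"ty":0,"tz":0,"rx":0,"ry":0,"rz":0},{"hand":-1,"tx":0,"ty":0,"tz":0,"rx":0,"ry":0,"rz":0},{"hand":-1,"tx":0,"ty":0,"tz":0,"rx":0,"ry":0,"rz":0}]'
python3 - <<'E'
from h import *
s=arm.snapshot("scene"); e=arm.get_state()["ee_pos"]; print(e)
P=cloud(s); m=(s["depth"]>0)&(np.hypot(P[...,0]-e[0],P[...,1]-e[1])<.05)&(P[...,2]>e[2]-.002)&(P[...,2]<e[2]+.022)&(s["img"].max(-1)>80)
Q=P[m]; print(len(Q),Q.min(0).round(4),Q.max(0).round(4),np.percentile(Q[:,2],[5,50,95]))
E
```

```text
time: 15.15
ee_pos: [0.6297, 0.2548, 0.1577]
tcp_rot: [0.708, 0.706, -0.002, -0.001]
ft_force: [-0.6, -0.7, -1.4]
finger_gap: 0.0619
time: 15.55
ee_pos: [0.6312, 0.2553, 0.1601]
tcp_rot: [0.709, 0.706, 0.0, 0.0]
ft_force: [-0.6, 0.3, -1.9]
finger_gap: 0.0619
[0.63109077 0.25543682 0.16001726]
92 [0.6005 0.2165 0.1661] [0.665  0.2882 0.1813] [0.16714787 0.17644872 0.1790191 ]
```

```bash
python3 -m creep '[{"hand":-1,"tx":1,"ty":-1.7,"tz":0,"rx":0,"ry":0,"rz":0},{"hand":-1,"tx":0,"ty":0,"tz":12,"rx":0,"ry":0,"rz":0},{"hand":-1,"tx":0,"ty":0,"tz":12,"rx":0,"ry":0,"rz":0},{"hand":-1,"tx":0,"ty":0,"tz":8,"rx":0,"ry":0,"rz":0},{"hand":-1,"tx":0,"ty":0,"tz":8,"rx":0,"ry":0,"rz":0},{"hand":-1,"tx":0,"ty":0,"tz":8,"rx":0,"ry":0,"rz":0},{"hand":-1,"tx":0,"ty":0,"tz":8,"rx":0,"ry":0,"rz":0},{"hand":-1,"tx":0,"ty":0,"tz":0,"rx":0,"ry":0,"rz":0},{"hand":-1,"tx":0,"ty":0,"tz":0,"rx":0,"ry":0,"rz":0}]'
```

```text
time: 16.5
ee_pos: [0.6291, 0.2569, 0.1034]
tcp_rot: [0.708, 0.706, -0.0, -0.0]
ft_force: [0.6, 0.5, -1.6]
finger_gap: 0.0616
```

```bash
python3 -m creep '[{"hand":-1,"tx":0,"ty":0,"tz":10,"rx":0,"ry":0,"rz":0},{"hand":-1,"tx":0,"ty":0,"tz":10,"rx":0,"ry":0,"rz":0},{"hand":-1,"tx":0,"ty":0,"tz":5,"rx":0,"ry":0,"rz":0},{"hand":-1,"tx":0,"ty":0,"tz":3,"rx":0,"ry":0,"rz":0},{"hand":-1,"tx":0,"ty":0,"tz":2,"rx":0,"ry":0,"rz":0},{"hand":-1,"tx":0,"ty":0,"tz":0,"rx":0,"ry":0,"rz":0},{"hand":-1,"tx":0,"ty":0,"tz":0,"rx":0,"ry":0,"rz":0}]'
```

```text
time: 17.2
ee_pos: [0.6294, 0.257, 0.0739]
tcp_rot: [0.708, 0.706, 0.0, 0.0]
ft_force: [0.1, -0.5, -3.4]
finger_gap: 0.0616
```

```bash
python3 -m creep '[{"hand":-1,"tx":0,"ty":0,"tz":1.5,"rx":0,"ry":0,"rz":0},{"hand":-1,"tx":0,"ty":0,"tz":0,"rx":0,"ry":0,"rz":0},{"hand":-1,"tx":0,"ty":0,"tz":0,"rx":0,"ry":0,"rz":0}]'
```

```text
time: 17.5
ee_pos: [0.6292, 0.2569, 0.0723]
tcp_rot: [0.708, 0.706, 0.0, 0.0]
ft_force: [-0.2, 0.1, -2.6]
finger_gap: 0.0618
```

```bash
python3 -m creep '[{"hand":-1,"tx":0,"ty":0,"tz":1,"rx":0,"ry":0,"rz":0},{"hand":-1,"tx":0,"ty":0,"tz":1,"rx":0,"ry":0,"rz":0},{"hand":-1,"tx":0,"ty":0,"tz":0,"rx":0,"ry":0,"rz":0},{"hand":-1,"tx":0,"ty":0,"tz":0,"rx":0,"ry":0,"rz":0}]'
```

```text
time: 17.9
ee_pos: [0.6294, 0.257, 0.0709]
tcp_rot: [0.708, 0.706, 0.0, 0.0]
ft_force: [-2.2, -1.1, 2.0]
finger_gap: 0.0616
```

```bash
python3 -m creep '[{"hand":1,"tx":0,"ty":0,"tz":0,"rx":0,"ry":0,"rz":0},{"hand":1,"tx":0,"ty":0,"tz":0,"rx":0,"ry":0,"rz":0},{"hand":1,"tx":0,"ty":0,"tz":0,"rx":0,"ry":0,"rz":0},{"hand":1,"tx":0,"ty":0,"tz":-5,"rx":0,"ry":0,"rz":0},{"hand":1,"tx":0,"ty":0,"tz":-35,"rx":0,"ry":0,"rz":0},{"hand":1,"tx":0,"ty":0,"tz":-45,"rx":0,"ry":0,"rz":0},{"hand":1,"tx":0,"ty":0,"tz":-45,"rx":0,"ry":0,"rz":0},{"hand":1,"tx":-3.1,"ty":-45,"tz":0,"rx":0,"ry":0,"rz":0},{"hand":1,"tx":-3.1,"ty":-45,"tz":0,"rx":0,"ry":0,"rz":0},{"hand":1,"tx":-3.1,"ty":-45,"tz":10,"rx":0,"ry":0,"rz":0},{"hand":1,"tx":-3.1,"ty":-45,"tz":20,"rx":0,"ry":0,"rz":0},{"hand":1,"tx":0,"ty":0,"tz":30,"rx":0,"ry":0,"rz":0}]'
python3 -m creep '[{"hand":1,"tx":0,"ty":0,"tz":30,"rx":0,"ry":0,"rz":0},{"hand":1,"tx":0,"ty":0,"tz":25,"rx":0,"ry":0,"rz":0},{"hand":1,"tx":0,"ty":0,"tz":0,"rx":0,"ry":0,"rz":0},{"hand":1,"tx":0,"ty":0,"tz":0,"rx":0,"ry":0,"rz":0},{"hand":1,"tx":0,"ty":0,"tz":0,"rx":0,"ry":0,"rz":0},{"hand":1,"tx":0,"ty":0,"tz":0,"rx":0,"ry":0,"rz":0}]'
python3 - <<'E'
from h import *
e=arm.get_state()["ee_pos"]; print(e, arm.get_state()["tcp_rot"])
s=arm.snapshot("scene")
print("bearing",annulus(s,(.6302,.2564),.083,.093,.033,.015),"cutter",annulus(s,(.4484,.2446),.013,.023,.025,.017))
P=cloud(s);Q=P[(s["depth"]>0)&(np.hypot(P[...,0]-.6302,P[...,1]-.2564)<.036)&(P[...,2]>.08)&(P[...,2]<.095)]
print(np.linalg.lstsq(np.c_[Q[:,:2]-[.63,.256],np.ones(len(Q))],Q[:,2],rcond=None)[0])
u,v=map(int,proj(s,e))
cv2.imwrite("pics/g7.png",cv2.resize(s["img"][max(v-60,0):v+60,u-60:u+100],None,fx=5,fy=5,interpolation=2)[:,:,::-1])
E
```

```text
time: 19.1
ee_pos: [0.4436, 0.2447, 0.1399]
tcp_rot: [0.708, 0.707, -0.001, -0.001]
ft_force: [0.6, 0.5, -0.8]
finger_gap: 0.0855
time: 19.7
ee_pos: [0.4508, 0.2458, 0.0872]
tcp_rot: [0.708, 0.706, 0.002, 0.001]
ft_force: [0.9, -0.5, -0.3]
finger_gap: 0.0852
[0.45082049 0.24576929 0.08716066] [0.70838398 0.70582469 0.00174586 0.00077121]
bearing (array([0.63031417, 0.25627271]), 254, np.float64(0.08767885768782369)) cutter (array([0.4482749 , 0.24367139]), 117, np.float64(0.017309292341412808))
[-0.00981615  0.03521687  0.08774005]
```

View pics/g7.png

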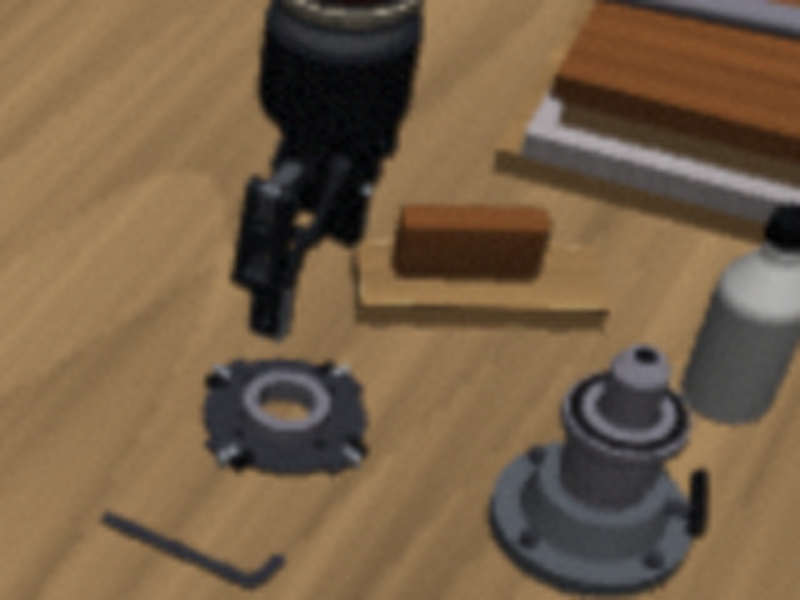

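Tall ring and bearing look seated: bearing at (625,405) in the crop, level. Cutter lies hub up at (285,410). Descending on the hub.

```bash
python3 -m creep '[{"hand":1,"tx":-1.5,"ty":-2.4,"tz":25,"rx":0,"ry":0,"rz":0},{"hand":1,"tx":0,"ty":0,"tz":25,"rx":0,"ry":0,"rz":0},{"hand":1,"tx":0,"ty":0,"tz":15,"rx":0,"ry":0,"rz":0},{"hand":1,"tx":0,"ty":0,"tz":10,"rx":0,"ry":0,"rz":0},{"hand":1,"tx":0,"ty":0,"tz":0,"rx":0,"ry":0,"rz":0},{"hand":1,"tx":0,"ty":0,"tz":0,"rx":0,"ry":0,"rz":0},{"hand":1,"tx":0,"ty":0,"tz":0,"rx":0,"ry":0,"rz":0},{"hand":1,"tx":0,"ty":0,"tz":0,"rx":0,"ry":0,"rz":0}]'
```

```text
time: 20.55
ee_pos: [0.4477, 0.244, 0.0113]
tcp_rot: [0.708, 0.706, 0.001, 0.0]
ft_force: [0.2, 0.5, 0.8]
finger_gap: 0.0854
```

```bash
python3 -m creep '[{"hand":1,"tx":0.2,"ty":0.7,"tz":3.8,"rx":0,"ry":0,"rz":0},{"hand":1,"tx":0,"ty":0,"tz":0,"rx":0,"ry":0,"rz":0},{"hand":-1,"tx":0,"ty":0,"tz":0,"rx":0,"ry":0,"rz":0},{"hand":-1,"tx":0,"ty":0,"tz":0,"rx":0,"ry":0,"rz":0},{"hand":-1,"tx":0,"ty":0,"tz":0,"rx":0,"ry":0,"rz":0},{"hand":-1,"tx":0,"ty":0,"tz":0,"rx":0,"ry":0,"rz":0},{"hand":-1,"tx":0,"ty":0,"tz":0,"rx":0,"ry":0,"rz":0},{"hand":-1,"tx":0,"ty":0,"tz":0,"rx":0,"ry":0,"rz":0}]' 110
```

```text
time: 21.35
ee_pos: [0.4479, 0.2443, 0.0077]
tcp_rot: [0.708, 0.706, 0.0, -0.0]
ft_force: [-2.8, -0.4, 8.3]
finger_gap: 0.0448
```

```bash
python3 -m creep '[{"hand":-1,"tx":0,"ty":0,"tz":-4,"rx":0,"ry":0,"rz":0},{"hand":-1,"tx":0,"ty":0,"tz":-10,"rx":0,"ry":0,"rz":0},{"hand":-1,"tx":0,"ty":0,"tz":-20,"rx":0,"ry":0,"rz":0},{"hand":-1,"tx":0,"ty":0,"tz":-10,"rx":0,"ry":0,"rz":0},{"hand":-1,"tx":0,"ty":0,"tz":0,"rx":0,"ry":0,"rz":0},{"hand":-1,"tx":0,"ty":0,"tz":0,"rx":0,"ry":0,"rz":0},{"hand":-1,"tx":0,"ty":0,"tz":0,"rx":0,"ry":0,"rz":0}]'
python3 - <<'E'
from h import *
s=arm.snapshot("scene"); e=arm.get_state()["ee_pos"]; print(e,arm.get_state()["ft_force"])
u,v=map(int,proj(s,e))
P=cloud(s); m=(s["depth"]>0)&(np.hypot(P[...,0]-e[0],P[...,1]-e[1])<.062)&(P[...,2]>.03)&(P[...,2]<e[2]+.005)
Q=P[m]; print(len(Q),Q.min(0).round(4),Q.max(0).round(4),np.percentile(Q[:,2],[5,50,95]))
print(np.linalg.lstsq(np.c_[Q[:,:2]-e[:2],np.ones(len(Q))],Q[:,2],rcond=None)[0])
cv2.imwrite("pics/g8.png",cv2.resize(s["img"][max(v-50,0):v+50,u-70:u+70],None,fx=5,fy=5,interpolation=2)[:,:,::-1])
E
```

```text
time: 22.05
ee_pos: [0.4464, 0.2434, 0.0494]
tcp_rot: [0.708, 0.706, -0.001, -0.0]
ft_force: [0.3, 0.2, -5.2]
finger_gap: 0.0449
[0.44639334 0.24341973 0.04930649] [ 0.02643983  0.19301664 -5.5591284 ]
457 [0.3917 0.1885 0.042 ] [0.5013 0.2942 0.0539] [0.04598258 0.04961304 0.05210894]
[-0.01098883  0.00607338  0.04962573]
```

View pics/g8.png

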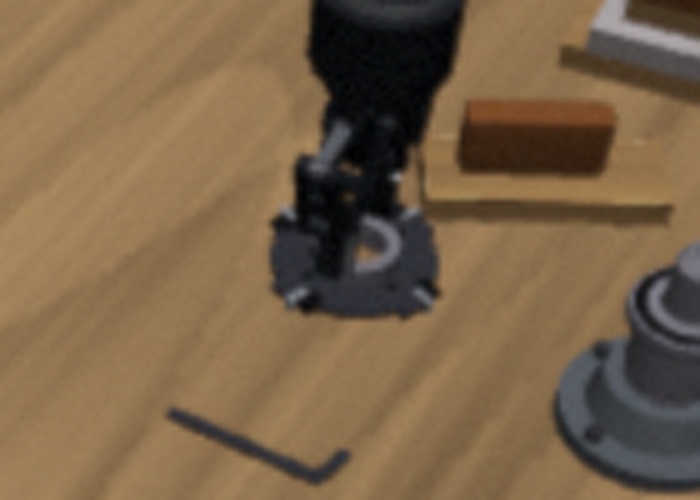

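```bash
python3 -m creep '[{"hand":-1,"tx":0,"ty":0,"tz":-30,"rx":0,"ry":0,"rz":0},{"hand":-1,"tx":0,"ty":0,"tz":-40,"rx":0,"ry":0,"rz":0},{"hand":-1,"tx":0,"ty":0,"tz":-40,"rx":0,"ry":0,"rz":0},{"hand":-1,"tx":0,"ty":0,"tz":-30,"rx":0,"ry":0,"rz":0},{"hand":-1,"tx":2.2,"ty":30.5,"tz":0,"rx":0,"ry":0,"rz":0},{"hand":-1,"tx":2.2,"ty":30.5,"tz":0,"rx":0,"ry":0,"rz":0},{"hand":-1,"tx":2.2,"ty":30.5,"tz":0,"rx":0,"ry":0,"rz":0},{"hand":-1,"tx":2.2,"ty":30.5,"tz":0,"rx":0,"ry":0,"rz":0},{"hand":-1,"tx":2.2,"ty":30.5,"tz":0,"rx":0,"ry":0,"rz":0},{"hand":-1,"tx":2.2,"ty":30.5,"tz":0,"rx":0,"ry":0,"rz":0},{"hand":-1,"tx":0,"ty":0,"tz":0,"rx":0,"ry":0,"rz":0},{"hand":-1,"tx":0,"ty":0,"tz":0,"rx":0,"ry":0,"rz":0}]'
python3 -m creep '[{"hand":-1,"tx":0,"ty":0,"tz":0,"rx":0,"ry":0,"rz":0},{"hand":-1,"tx":0,"ty":0,"tz":0,"rx":0,"ry":0,"rz":0},{"hand":-1,"tx":0,"ty":0,"tz":0,"rx":0,"ry":0,"rz":0},{"hand":-1,"tx":0,"ty":0,"tz":0,"rx":0,"ry":0,"rz":0},{"hand":-1,"tx":0,"ty":0,"tz":0,"rx":0,"ry":0,"rz":0}]'
python3 - <<'E'
from h import *
s=arm.snapshot("scene"); e=arm.get_state()["ee_pos"]; print(e,arm.get_state()["ft_force"])
P=cloud(s); m=(s["depth"]>0)&(np.hypot(P[...,0]-e[0],P[...,1]-e[1])<.062)&(abs(P[...,2]-e[2]-.0005)<.006)
Q=P[m]; print(len(Q),Q.min(0).round(4),Q.max(0).round(4),np.percentile(Q[:,2],[5,50,95]))
print(np.linalg.lstsq(np.c_[Q[:,:2]-e[:2],np.ones(len(Q))],Q[:,2],rcond=None)[0])
E
```

```text
time: 23.3
ee_pos: [0.6298, 0.256, 0.1882]
tcp_rot: [0.709, 0.706, -0.002, -0.001]
ft_force: [-0.9, -0.2, -5.6]
finger_gap: 0.0449
time: 23.8
ee_pos: [0.6302, 0.2565, 0.1907]
tcp_rot: [0.708, 0.706, 0.0, 0.0]
ft_force: [-0.3, -0.3, -4.6]
finger_gap: 0.0448
[0.63030981 0.25646099 0.19066138] [-0.1058544  -1.10223824 -4.26782061]
674 [0.5762 0.1998 0.1852] [0.6853 0.3096 0.197 ] [0.18784523 0.19083798 0.19360783]
[-0.00506643  0.00677502  0.19091749]
```

```bash
python3 -m creep '[{"hand":-1,"tx":0,"ty":-0.5,"tz":15,"rx":0,"ry":0,"rz":0},{"hand":-1,"tx":0,"ty":0,"tz":15,"rx":0,"ry":0,"rz":0},{"hand":-1,"tx":0,"ty":0,"tz":12,"rx":0,"ry":0,"rz":0},{"hand":-1,"tx":0,"ty":0,"tz":8,"rx":0,"ry":0,"rz":0},{"hand":-1,"tx":0,"ty":0,"tz":8,"rx":0,"ry":0,"rz":0},{"hand":-1,"tx":0,"ty":0,"tz":8,"rx":0,"ry":0,"rz":0},{"hand":-1,"tx":0,"ty":0,"tz":5,"rx":0,"ry":0,"rz":0},{"hand":-1,"tx":0,"ty":0,"tz":0,"rx":0,"ry":0,"rz":0},{"hand":-1,"tx":0,"ty":0,"tz":0,"rx":0,"ry":0,"rz":0}]'
```

```text
time: 24.75
ee_pos: [0.6302, 0.2565, 0.1197]
tcp_rot: [0.708, 0.706, 0.0, 0.0]
ft_force: [-0.8, 1.1, -4.5]
finger_gap: 0.0449
```

```bash
python3 -m creep '[{"hand":-1,"tx":0,"ty":0,"tz":8,"rx":0,"ry":0,"rz":0},{"hand":-1,"tx":0,"ty":0,"tz":6,"rx":0,"ry":0,"rz":0},{"hand":-1,"tx":0,"ty":0,"tz":4,"rx":0,"ry":0,"rz":0},{"hand":-1,"tx":0,"ty":0,"tz":2,"rx":0,"ry":0,"rz":0},{"hand":-1,"tx":0,"ty":0,"tz":1,"rx":0,"ry":0,"rz":0},{"hand":-1,"tx":0,"ty":0,"tz":0,"rx":0,"ry":0,"rz":0},{"hand":-1,"tx":0,"ty":0,"tz":0,"rx":0,"ry":0,"rz":0}]'
```

```text
time: 25.45
ee_pos: [0.6302, 0.2565, 0.0986]
tcp_rot: [0.708, 0.706, 0.0, 0.0]
ft_force: [-0.6, 0.5, -4.2]
finger_gap: 0.045
```

```bash
python3 -m creep '[{"hand":-1,"tx":0,"ty":0,"tz":1.2,"rx":0,"ry":0,"rz":0},{"hand":-1,"tx":0,"ty":0,"tz":0,"rx":0,"ry":0,"rz":0},{"hand":-1,"tx":0,"ty":0,"tz":0,"rx":0,"ry":0,"rz":0}]'
```

```text
time: 25.75
ee_pos: [0.6299, 0.2564, 0.0972]
tcp_rot: [0.708, 0.706, 0.0, 0.0]
ft_force: [-0.7, 0.2, -4.9]
finger_gap: 0.0452
```

```bash
python3 -m creep '[{"hand":-1,"tx":0,"ty":0,"tz":1.5,"rx":0,"ry":0,"rz":0},{"hand":-1,"tx":0,"ty":0,"tz":0,"rx":0,"ry":0,"rz":0},{"hand":-1,"tx":0,"ty":0,"tz":0,"rx":0,"ry":0,"rz":0}]'
```

```text
time: 26.05
ee_pos: [0.6303, 0.2566, 0.0968]
tcp_rot: [0.708, 0.706, 0.0, 0.0]
ft_force: [-2.5, -0.8, 2.4]
finger_gap: 0.0448
```

```bash
python3 -m creep '[{"hand":1,"tx":0,"ty":0,"tz":0,"rx":0,"ry":0,"rz":0},{"hand":1,"tx":0,"ty":0,"tz":0,"rx":0,"ry":0,"rz":0},{"hand":1,"tx":0,"ty":0,"tz":0,"rx":0,"ry":0,"rz":0},{"hand":1,"tx":0,"ty":0,"tz":0,"rx":0,"ry":0,"rz":0},{"hand":1,"tx":0,"ty":0,"tz":-10,"rx":0,"ry":0,"rz":0},{"hand":1,"tx":0,"ty":0,"tz":-40,"rx":0,"ry":0,"rz":0},{"hand":1,"tx":0,"ty":0,"tz":-45,"rx":0,"ry":0,"rz":0},{"hand":1,"tx":-43.9,"ty":-17.2,"tz":0,"rx":0,"ry":0,"rz":0},{"hand":1,"tx":-43.9,"ty":-17.2,"tz":0,"rx":0,"ry":0,"rz":0},{"hand":1,"tx":-43.9,"ty":-17.2,"tz":0,"rx":0,"ry":0,"rz":0},{"hand":1,"tx":-43.9,"ty":-17.2,"tz":0,"rx":0,"ry":0,"rz":0},{"hand":1,"tx":-43.9,"ty":-17.2,"tz":0,"rx":0,"ry":0,"rz":0}]'
python3 -m creep '[{"hand":1,"tx":-43.9,"ty":-17.2,"tz":0,"rx":0,"ry":0,"rz":0},{"hand":1,"tx":-43.9,"ty":-17.2,"tz":0,"rx":0,"ry":0,"rz":0},{"hand":1,"tx":-43.9,"ty":-17.2,"tz":0,"rx":0,"ry":0,"rz":0},{"hand":1,"tx":-43.9,"ty":-17.2,"tz":0,"rx":0,"ry":0,"rz":0},{"hand":1,"tx":-43.9,"ty":-17.2,"tz":0,"rx":0,"ry":0,"rz":0},{"hand":1,"tx":-43.9,"ty":-17.2,"tz":10,"rx":0,"ry":0,"rz":0},{"hand":1,"tx":0,"ty":0,"tz":40,"rx":0,"ry":0,"rz":0},{"hand":1,"tx":0,"ty":0,"tz":40,"rx":0,"ry":0,"rz":0},{"hand":1,"tx":0,"ty":0,"tz":20,"rx":0,"ry":0,"rz":0},{"hand":1,"tx":0,"ty":0,"tz":0,"rx":0,"ry":0,"rz":0},{"hand":1,"tx":0,"ty":0,"tz":0,"rx":0,"ry":0,"rz":0},{"hand":1,"tx":0,"ty":0,"tz":0,"rx":0,"ry":0,"rz":0}]'
python3 - <<'E'
from h import *
e=arm.get_state()["ee_pos"]; print(e, arm.get_state()["tcp_rot"])
s=arm.snapshot("scene")
print("hub",annulus(s,(.6302,.2564),.102,.112,.025,.015),"short",annulus(s,(.4408,-.2267),.004,.015,.026,.017))
P=cloud(s);Q=P[(s["depth"]>0)&(abs(np.hypot(P[...,0]-.6302,P[...,1]-.2564)-.04)<.009)&(P[...,2]>.08)]
print(len(Q),np.linalg.lstsq(np.c_[Q[:,:2]-[.63,.256],np.ones(len(Q))],Q[:,2],rcond=None)[0])
c=s["img"]; a=c[90:190,295:435]; u,v=map(int,proj(s,e)); b=c[max(v-60,0):max(v-60,0)+100,u-70:u+70]
cv2.imwrite("pics/g9.png",cv2.resize(np.hstack([a,b]),None,fx=2.8,fy=4,interpolation=2)[:,:,::-1])
E
```

```text
time: 27.25
ee_pos: [0.5427, 0.0357, 0.1918]
tcp_rot: [0.708, 0.706, 0.001, 0.001]
ft_force: [0.7, -0.3, 0.1]
finger_gap: 0.0852
time: 28.45
ee_pos: [0.4408, -0.2268, 0.0829]
tcp_rot: [0.708, 0.706, 0.0, 0.002]
ft_force: [-0.0, -1.1, -0.2]
finger_gap: 0.0854
[ 0.44077415 -0.22684455  0.08289648] [7.08242820e-01 7.05965655e-01 3.63228772e-04 2.11435951e-03]
hub (array([0.63041695, 0.25656375]), 139, np.float64(0.10666846554224386)) short (array([ 0.44204209, -0.22730318]), 252, np.float64(0.009262870574173647))
420 [-0.00174656  0.00810395  0.0969607 ]
```

View pics/g9.png

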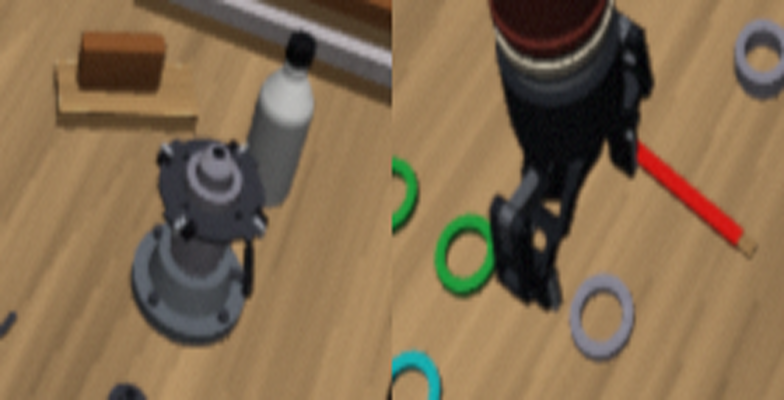

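Cutter is seated level: disc top at 97.0 mm, hub top at 106.7 mm. Now the grey thin ring, at (603,317) in the crop; the green and turquoise ones are clear of the fingers.

```bash
python3 -m creep '[{"hand":1,"tx":0,"ty":0.5,"tz":30,"rx":0,"ry":0,"rz":0},{"hand":1,"tx":0,"ty":0,"tz":25,"rx":0,"ry":0,"rz":0},{"hand":1,"tx":0,"ty":0,"tz":15,"rx":0,"ry":0,"rz":0},{"hand":1,"tx":0,"ty":0,"tz":8,"rx":0,"ry":0,"rz":0},{"hand":1,"tx":0,"ty":0,"tz":0,"rx":0,"ry":0,"rz":0},{"hand":1,"tx":0,"ty":0,"tz":0,"rx":0,"ry":0,"rz":0},{"hand":1,"tx":0,"ty":0,"tz":0,"rx":0,"ry":0,"rz":0}]'
```

```text
time: 29.2
ee_pos: [0.4408, -0.2266, 0.0041]
tcp_rot: [0.708, 0.706, 0.0, 0.001]
ft_force: [0.1, -0.8, -0.5]
finger_gap: 0.0854
```

```bash
python3 -m creep '[{"hand":1,"tx":0,"ty":0.5,"tz":5.5,"rx":0,"ry":0,"rz":0},{"hand":1,"tx":0,"ty":0,"tz":0,"rx":0,"ry":0,"rz":0},{"hand":-1,"tx":0,"ty":0,"tz":0,"rx":0,"ry":0,"rz":0},{"hand":-1,"tx":0,"ty":0,"tz":0,"rx":0,"ry":0,"rz":0},{"hand":-1,"tx":0,"ty":0,"tz":0,"rx":0,"ry":0,"rz":0},{"hand":-1,"tx":0,"ty":0,"tz":0,"rx":0,"ry":0,"rz":0},{"hand":-1,"tx":0,"ty":0,"tz":0,"rx":0,"ry":0,"rz":0},{"hand":-1,"tx":0,"ty":0,"tz":0,"rx":0,"ry":0,"rz":0}]' 80
python3 -m creep '[{"hand":-1,"tx":0,"ty":0,"tz":-4,"rx":0,"ry":0,"rz":0},{"hand":-1,"tx":0,"ty":0,"tz":-20,"rx":0,"ry":0,"rz":0},{"hand":-1,"tx":0,"ty":0,"tz":-20,"rx":0,"ry":0,"rz":0},{"hand":-1,"tx":0,"ty":0,"tz":0,"rx":0,"ry":0,"rz":0},{"hand":-1,"tx":0,"ty":0,"tz":0,"rx":0,"ry":0,"rz":0},{"hand":-1,"tx":0,"ty":0,"tz":0,"rx":0,"ry":0,"rz":0}]'
python3 - <<'E'
from h import *
s=arm.snapshot("scene"); e=arm.get_state()["ee_pos"]; print(e)
u,v=map(int,proj(s,e))
P=cloud(s); m=(s["depth"]>0)&(np.hypot(P[...,0]-e[0],P[...,1]-e[1])<.04)&(P[...,2]>.025)&(P[...,2]<e[2]+.02)&(s["img"].max(-1)>80)
Q=P[m]; print(len(Q),Q.min(0).round(4),Q.max(0).round(4),np.percentile(Q[:,2],[5,50,95]))
print(np.linalg.lstsq(np.c_[Q[:,:2]-e[:2],np.ones(len(Q))],Q[:,2],rcond=None)[0])
cv2.imwrite("pics/g10.png",cv2.resize(s["img"][max(v-50,0):v+50,u-70:u+70],None,fx=5,fy=5,interpolation=2)[:,:,::-1])
E
```

```text
time: 30.0
ee_pos: [0.4407, -0.2263, -0.0022]
tcp_rot: [0.708, 0.706, 0.0, 0.001]
ft_force: [0.3, 0.3, 4.7]
finger_gap: 0.0482
time: 30.6
ee_pos: [0.4389, -0.2251, 0.0398]
tcp_rot: [0.708, 0.706, -0.0, -0.001]
ft_force: [-0.1, -0.7, -0.6]
finger_gap: 0.0481
[ 0.43886036 -0.22502638  0.03974998]
182 [ 0.4226 -0.2629  0.0422] [ 0.4658 -0.1896  0.0589] [0.04449123 0.05161611 0.05392934]
[0.00073784 0.03576554 0.05071199]
```

View pics/g10.png

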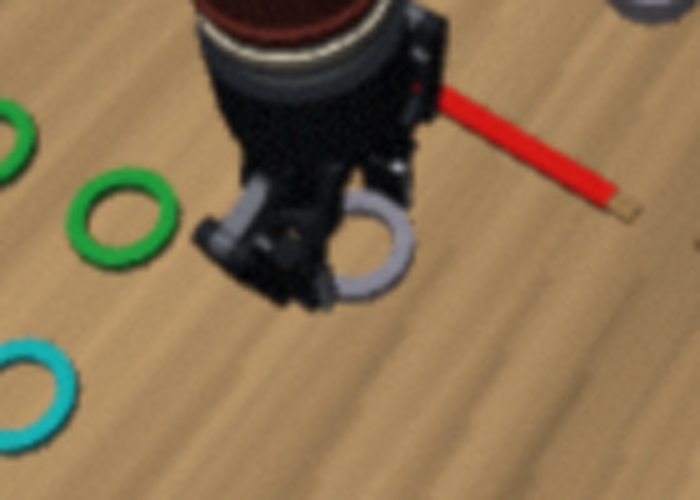

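```bash
python3 -m creep '[{"hand":-1,"tx":0,"ty":0,"tz":-35,"rx":0,"ry":0,"rz":0},{"hand":-1,"tx":0,"ty":0,"tz":-45,"rx":0,"ry":0,"rz":0},{"hand":-1,"tx":0,"ty":0,"tz":-45,"rx":0,"ry":0,"rz":0},{"hand":-1,"tx":0,"ty":0,"tz":-30,"rx":0,"ry":0,"rz":0},{"hand":-1,"tx":43.8,"ty":17.3,"tz":0,"rx":0,"ry":0,"rz":0},{"hand":-1,"tx":43.8,"ty":17.3,"tz":0,"rx":0,"ry":0,"rz":0},{"hand":-1,"tx":43.8,"ty":17.3,"tz":0,"rx":0,"ry":0,"rz":0},{"hand":-1,"tx":43.8,"ty":17.3,"tz":0,"rx":0,"ry":0,"rz":0},{"hand":-1,"tx":43.8,"ty":17.3,"tz":0,"rx":0,"ry":0,"rz":0},{"hand":-1,"tx":43.8,"ty":17.3,"tz":0,"rx":0,"ry":0,"rz":0},{"hand":-1,"tx":43.8,"ty":17.3,"tz":0,"rx":0,"ry":0,"rz":0},{"hand":-1,"tx":43.8,"ty":17.3,"tz":0,"rx":0,"ry":0,"rz":0}]'
python3 -m creep '[{"hand":-1,"tx":43.8,"ty":17.3,"tz":0,"rx":0,"ry":0,"rz":0},{"hand":-1,"tx":43.8,"ty":17.3,"tz":0,"rx":0,"ry":0,"rz":0},{"hand":-1,"tx":43.8,"ty":17.3,"tz":0,"rx":0,"ry":0,"rz":0},{"hand":-1,"tx":0,"ty":0,"tz":0,"rx":0,"ry":0,"rz":0},{"hand":-1,"tx":0,"ty":0,"tz":0,"rx":0,"ry":0,"rz":0},{"hand":-1,"tx":0,"ty":0,"tz":0,"rx":0,"ry":0,"rz":0},{"hand":-1,"tx":0,"ty":0,"tz":0,"rx":0,"ry":0,"rz":0},{"hand":-1,"tx":0,"ty":0,"tz":0,"rx":0,"ry":0,"rz":0},{"hand":-1,"tx":0,"ty":0,"tz":0,"rx":0,"ry":0,"rz":0}]'
python3 - <<'E'
from h import *
s=arm.snapshot("scene"); e=arm.get_state()["ee_pos"]; print(e)
P=cloud(s); m=(s["depth"]>0)&(np.hypot(P[...,0]-e[0],P[...,1]-e[1])<.04)&(P[...,2]>e[2]-.002)&(P[...,2]<e[2]+.016)&(s["img"].max(-1)>80)
Q=P[m]; print(len(Q),Q.min(0).round(4),Q.max(0).round(4),np.percentile(Q[:,2],[5,50,95]))
E
```

```text
time: 31.85
ee_pos: [0.5793, 0.1259, 0.1945]
tcp_rot: [0.708, 0.706, -0.001, -0.001]
ft_force: [1.3, -0.7, -0.8]
finger_gap: 0.0476
time: 32.75
ee_pos: [0.6321, 0.2543, 0.1965]
tcp_rot: [0.709, 0.705, 0.0, 0.0]
ft_force: [0.5, 0.6, -1.4]
finger_gap: 0.0481
[0.6320922  0.25450851 0.1965128 ]
92 [0.6074 0.2203 0.1988] [0.6584 0.2772 0.2114] [0.19984613 0.20815401 0.20971685]
```

```bash
python3 -m creep '[{"hand":-1,"tx":1.9,"ty":-2.5,"tz":15,"rx":0,"ry":0,"rz":0},{"hand":-1,"tx":0,"ty":0,"tz":20,"rx":0,"ry":0,"rz":0},{"hand":-1,"tx":0,"ty":0,"tz":15,"rx":0,"ry":0,"rz":0},{"hand":-1,"tx":0,"ty":0,"tz":10,"rx":0,"ry":0,"rz":0},{"hand":-1,"tx":0,"ty":0,"tz":8,"rx":0,"ry":0,"rz":0},{"hand":-1,"tx":0,"ty":0,"tz":6,"rx":0,"ry":0,"rz":0},{"hand":-1,"tx":0,"ty":0,"tz":0,"rx":0,"ry":0,"rz":0},{"hand":-1,"tx":0,"ty":0,"tz":0,"rx":0,"ry":0,"rz":0},{"hand":-1,"tx":0,"ty":0,"tz":0,"rx":0,"ry":0,"rz":0}]'
```

```text
time: 33.7
ee_pos: [0.6303, 0.2574, 0.1232]
tcp_rot: [0.708, 0.706, 0.001, 0.0]
ft_force: [0.3, -0.3, 0.0]
finger_gap: 0.0482
```

```bash
python3 -m creep '[{"hand":-1,"tx":0,"ty":0,"tz":6,"rx":0,"ry":0,"rz":0},{"hand":-1,"tx":0,"ty":0,"tz":4,"rx":0,"ry":0,"rz":0},{"hand":-1,"tx":0,"ty":0,"tz":3,"rx":0,"ry":0,"rz":0},{"hand":-1,"tx":0,"ty":0,"tz":2,"rx":0,"ry":0,"rz":0},{"hand":-1,"tx":0,"ty":0,"tz":0,"rx":0,"ry":0,"rz":0},{"hand":-1,"tx":0,"ty":0,"tz":0,"rx":0,"ry":0,"rz":0}]'
```

```text
time: 34.3
ee_pos: [0.6295, 0.2572, 0.1071]
tcp_rot: [0.708, 0.706, -0.0, -0.0]
ft_force: [-0.9, 0.6, -0.9]
finger_gap: 0.0485
```

```bash
python3 -m creep '[{"hand":-1,"tx":0,"ty":0,"tz":1.5,"rx":0,"ry":0,"rz":0},{"hand":-1,"tx":0,"ty":0,"tz":1,"rx":0,"ry":0,"rz":0},{"hand":-1,"tx":0,"ty":0,"tz":0,"rx":0,"ry":0,"rz":0},{"hand":-1,"tx":0,"ty":0,"tz":0,"rx":0,"ry":0,"rz":0}]'
```

```text
time: 34.7
ee_pos: [0.6298, 0.2573, 0.1049]
tcp_rot: [0.708, 0.706, 0.0, 0.0]
ft_force: [-0.4, -0.1, -0.3]
finger_gap: 0.0481
```

```bash
python3 -m creep '[{"hand":-1,"tx":0,"ty":0,"tz":1,"rx":0,"ry":0,"rz":0},{"hand":-1,"tx":0,"ty":0,"tz":0,"rx":0,"ry":0,"rz":0},{"hand":-1,"tx":0,"ty":0,"tz":0,"rx":0,"ry":0,"rz":0}]'
```

```text
time: 35.0
ee_pos: [0.6299, 0.2573, 0.1049]
tcp_rot: [0.708, 0.706, 0.0, 0.0]
ft_force: [-2.8, -1.0, 5.4]
finger_gap: 0.0477
```

Contact, at the expected height. Releasing, lifting and moving clear.

```bash
python3 -m creep '[{"hand":1,"tx":0,"ty":0,"tz":0,"rx":0,"ry":0,"rz":0},{"hand":1,"tx":0,"ty":0,"tz":0,"rx":0,"ry":0,"rz":0},{"hand":1,"tx":0,"ty":0,"tz":0,"rx":0,"ry":0,"rz":0},{"hand":1,"tx":0,"ty":0,"tz":0,"rx":0,"ry":0,"rz":0},{"hand":1,"tx":0,"ty":0,"tz":-10,"rx":0,"ry":0,"rz":0},{"hand":1,"tx":0,"ty":0,"tz":-40,"rx":0,"ry":0,"rz":0},{"hand":1,"tx":0,"ty":0,"tz":-45,"rx":0,"ry":0,"rz":0},{"hand":1,"tx":-40,"ty":-25,"tz":0,"rx":0,"ry":0,"rz":0},{"hand":1,"tx":-40,"ty":-25,"tz":0,"rx":0,"ry":0,"rz":0},{"hand":1,"tx":-40,"ty":-25,"tz":0,"rx":0,"ry":0,"rz":0},{"hand":1,"tx":-40,"ty":-25,"tz":0,"rx":0,"ry":0,"rz":0},{"hand":1,"tx":-40,"ty":-25,"tz":0,"rx":0,"ry":0,"rz":0}]'
python3 -m creep '[{"hand":1,"tx":-40,"ty":-25,"tz":0,"rx":0,"ry":0,"rz":0},{"hand":1,"tx":-40,"ty":-25,"tz":0,"rx":0,"ry":0,"rz":0},{"hand":1,"tx":0,"ty":0,"tz":0,"rx":0,"ry":0,"rz":0},{"hand":1,"tx":0,"ty":0,"tz":0,"rx":0,"ry":0,"rz":0},{"hand":1,"tx":0,"ty":0,"tz":0,"rx":0,"ry":0,"rz":0},{"hand":1,"tx":0,"ty":0,"tz":0,"rx":0,"ry":0,"rz":0}]'
python3 - <<'E'
from h import *
for n in("scene","top"):
    s=arm.snapshot(n); P=cloud(s); r=np.hypot(P[...,0]-.6302,P[...,1]-.2564); d=s["depth"]>0
    print(n,"short",annulus(s,(.6302,.2564),.112,.1205,.026,.015),"middle",annulus(s,(.4605,-.006),.015,.025,.026,.017))
    for nm,m in(("ring top",d&(r>.018)&(r<.025)&(P[...,2]>.105)),("disc",d&(abs(r-.041)<.008)&(P[...,2]>.085))):
        Q=P[m]; print(nm,len(Q),np.linalg.lstsq(np.c_[Q[:,:2]-[.6302,.2564],np.ones(len(Q))],Q[:,2],rcond=None)[0].round(4))
    if n=="scene": cv2.imwrite("pics/g11.png",cv2.resize(s["img"][90:190,300:430],None,fx=5,fy=5,interpolation=2)[:,:,::-1])
E
```

```text
time: 36.2
ee_pos: [0.503, 0.0563, 0.1996]
tcp_rot: [0.708, 0.706, 0.0, 0.001]
ft_force: [0.9, -0.2, 0.5]
finger_gap: 0.0855
time: 36.8
ee_pos: [0.4544, -0.0213, 0.1991]
tcp_rot: [0.708, 0.706, 0.0, 0.0]
ft_force: [0.5, -0.4, 0.7]
finger_gap: 0.0853
scene short (array([0.62995557, 0.25734329]), 195, np.float64(0.1166352974743387)) middle (array([ 0.46117431, -0.00651771]), 180, np.float64(0.019436933911785897))
ring top 117 [0.004  0.0868 0.1159]
disc 349 [-0.0026  0.008   0.0971]
top short (array([0.63223232, 0.25766173]), 246, np.float64(0.11630170373577031)) middle (array([ 0.46007901, -0.00539401]), 90, np.float64(0.019569150735515677))
ring top 179 [0.0082 0.0335 0.1155]
disc 594 [0.0003 0.0066 0.0963]
```

View pics/g11.png

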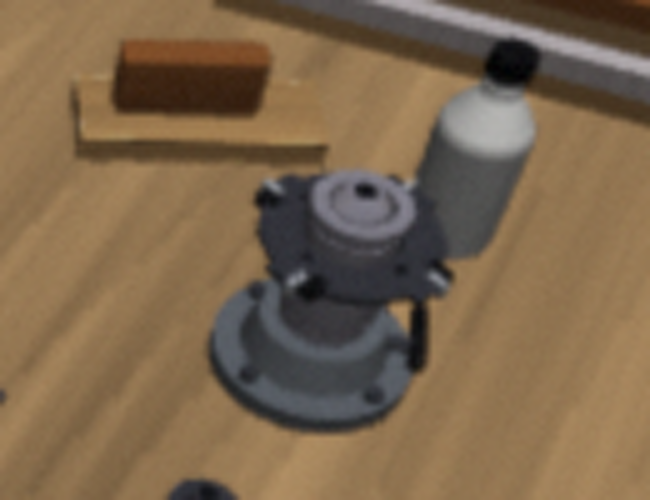

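The ring sits on the cutter hub at (363,207) in the crop. The tilt fit may include side-wall pixels, so I'll run one robust check.

```bash
python3 - <<'E'
from h import *
for n in("scene","top"):
    s=arm.snapshot(n); P=cloud(s); c=np.array([.6302,.2569]); r=np.hypot(P[...,0]-c[0],P[...,1]-c[1])
    Q=P[(s["depth"]>0)&(r>.0175)&(r<.025)&(P[...,2]>.108)]; A=np.c_[Q[:,:2]-c,np.ones(len(Q))]
    print(n,least_squares(lambda x:A@x-Q[:,2],[0,0,.117],loss="cauchy",f_scale=.0005).x.round(4))
    a=np.degrees(np.arctan2(*(Q[:,:2]-c).T[::-1]))//45
    print([(int(k*45),round(float(np.median(Q[a==k,2])),4),int((a==k).sum())) for k in np.unique(a)])
E
```

```text
scene [0.005  0.0172 0.1169]
[(-180, 0.1166, 14), (-135, 0.1164, 16), (-90, 0.1168, 13), (-45, 0.1167, 14), (0, 0.1169, 13), (45, 0.1175, 11), (90, 0.1169, 10), (135, 0.1171, 13)]
top [-0.031  -0.0009  0.116 ]
[(-180, 0.1145, 23), (-135, 0.1162, 23), (-90, 0.1166, 17), (-45, 0.1156, 23), (0, 0.1151, 20), (45, 0.1157, 22), (90, 0.1161, 21), (135, 0.1163, 22)]
```

The ring is flat all round at about 117 mm, as expected. Handing in.

```bash
python3 -c "
from rig import arm
print(arm.hand_in()); print(arm.get_state()['time'])"
```

```text
the job is handed in; nothing more can be done
None
the job is handed in; nothing more can be done
```

The stack is built on the arbor in the order asked: tall spacer ring, bearing guide ring, grooving cutter with its hub up, thin grey spacer ring. I handed the job in at about 37 s with the gripper open, raised and well clear of the stand.

| Part | Measured height of its top | Height if fully down |
|---|---|---|
| Tall ring | 74.6 mm | 75 mm |
| Bearing (mean of its stepped top face) | 87.7 mm | race 87 mm, sleeve 89 mm |
| Cutter disc | 97.0 mm | 97 mm |
| Cutter hub | 106.7 mm | 107 mm |
| Thin ring | 116.4–117.5 mm around it (scene camera) | 117 mm |

- **Thin ring:** it is level in the scene camera. The top camera read 114.5–116.6 mm around the ring, scattered and about 1 mm low overall. A first plane fit showed a false tilt because it included pixels from the ring's side wall; the robust fit did not.
- **Forces:** every wrist force reading stayed below 10 N, and each part showed light contact at its expected height before I let go.
- **Other parts:** the middle ring is still at its starting place to within 1 mm. I never reached for the green or turquoise look-alikes.

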